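# Put the joiner's tools back in the shadow drawer

## Robot

A 6-joint arm with a two-finger parallel gripper is mounted at the origin on the work surface. World frame = base frame: x ahead of the robot, y to its left, z up, the work surface at z = 0. Lengths are in mm, angles in rad, forces in N, time in s.
With the tool pointing down it reaches from about 275 to 750 mm from the base axis. Payload 10.2 kg.
Tool frame: the origin (TCP) lies between the finger pads; the fingertips stand 19 mm ahead of it and the grasp point (between the pads) is the TCP; z points along the fingers, y is the line along which they close (so a half turn about z gives the same grasp; the last joint's range is limited). The gripper opens to 88 mm and grips with 3 to 60 N. Pads are 18 mm wide; open, the fingers measure 123 mm over their backs; the gripper's body (75 mm by 187 mm) begins 45 mm behind the grasp point.
Start: joints at [-1.389, 0.313, 1.498, -0, 1.331, -0.223], TCP at [206.751, -482.582, 225.92] pointing down, gripper open.
Joint ranges: [-2.94, 2.94], [-0.97, 2.17], [0.19, 2.56], [-1.23, 4.37], [0.02, 3.11], [-2.88, 2.88]. Speed limits (rad/s): [2.39, 2.39, 3.01, 3.14, 3.14, 3.14].

## Interface

Orientations are given as a unit quaternion [x, y, z, w].
In Python, from bench import * gives the robot as it stands. The module is installed in compiled form; this text tells all that it offers.
- The arm moves only by the tool apply_moves, never from a script. Its argument "commands" is a list of rows, each a list of 6 numbers: the shift along the tool's x, y, z in mm, then the turn, a rotation vector about the tool's x, y, z in rad. A call has 1 to 20 rows; each row is the pose to reach, as a shift and turn from the pose commanded when the call began, along the tool's axes at that moment; what a row does not reach only later rows make up. A row lasts 1/10 s, in which the tool goes at most 50 mm and 8.59 degrees, less where a joint would pass 70% of its speed; a pose out of reach is approached as far as the arm can. A call with a gripper value outside its range is refused whole. "claw" is the finger opening in mm, from 0 to 88.1, set as the call begins (left out, the last holds). The fingers move at their own pace and stop on an object; "newtons" is the grip in N (left out, the last holds). Time passes only in rows, so rows that repeat a pose let the fingers close. It gives the time, the measured TCP pose, the force, the opening and the grip force at its end, in the units of the state.
- read_state(): the state, without advancing time (a new reading comes with each control period).
- snapshot(name): name is "side" or "top"; returns a dict with "pixels" (420x560x3 uint8, red, green, blue), "z_map" (420x560 float32, mm along the optical axis (not along the pixel's ray), 0 where there is no reading), "intrinsics" (3x3 intrinsics, pixels), "origin" and "attitude" of the camera in the world. Camera axes: x right, y up, looking along -z (the intrinsics and any distortion apply to the point x, -y, -z); pixel columns grow to the right and rows downward; lengths in mm; the calibration is good to about 2 mm. A picture is of the moment at which its call begins.
- finish_job(): hands the job in; it is judged then, once.
The state is a dict: "time_s": time; "joints": joint angles; "qd": joint speeds; "tau": joint torques, N m; "position": TCP position; "eef_rot": TCP orientation; "wrist_force": force on the tool from outside, world axes, zero at the start; "moment": the same for the moment, N m; "gripper_width": opening from 0.0 (shut) to 1.0 (fully open); "gripper_force": force on a finger pad.
Only numpy, scipy, OpenCV 4.12 (cv2) and the standard library are available. Lean on these libraries where they do the work, as an engineer would, in place of code of your own. Each camera call takes 0.05 s, during which the arm holds its last target. There are 200 camera calls.

## Task

The sanding is done: swing the latch lever on the cabinet back to free the shallow tool drawer, pull the drawer fully open, lay every tool that is out on the bench (spanner, scraper, caliper, try square; not all may be there) flat into its own cut-out in the drawer's tray, push the drawer fully shut and swing the latch lever fully forward again. Leave the other things on the bench and cabinet where they are.

Things in the scene. Friction and masses are not known exactly. Their poses are not given: they have to be found in the camera images.
- drawer (a joint): travel of the one shallow drawer of a low fixed bench cabinet, in m, counted inwards: 0 fully open, 0.200 fully shut (as found). It slides straight out of the cabinet's front along the cabinet's -x (towards the robot) and stays where it is left (about 2 N friction); everything in it travels along. Cabinet axes: x from its front to its back, z up
- lock (a joint): angle of the drawer's latch lever on the cabinet's top, in rad: about 0 as found, leaning 0.6 rad from upright towards the cabinet's front, with its steel tongue hooked over the drawer front (latched); 1.2 at its other stop, leaning 0.6 rad back (free). Stays where it is left; takes under 3 N at the ball
- lock_tip (a point): centre of the black ball (22 dia) at the end of the latch lever: 65 mm from the lever's pivot, which lies 101 mm above the table, 22 mm behind the cabinet's front and at the cabinet's y -150 (the handle is at y 0), its axis along y; in the middle of its swing the ball's centre is 166 above the table. Axes not needed
- drawer_grip (a point): middle of the drawer's steel bar handle, which moves with the drawer; its axes are the cabinet's. The bar is 110 long along y, about 10 thick, 35 mm before the drawer front, 52 above the table. Drawer front 12 thick, top edge 73 above the table. Cabinet: plywood, 240 deep (x), 372 wide (y), 85 high, its front 47 mm behind the bar when shut
- spanner: open-ended steel spanner, 155 long, 10 thick; handle 16 wide from x -80 to 42, head with two jaws 38 wide from x 42 to 75. Origin on the underside at the grip point in the middle of the handle; own x runs along the tool from handle to working end, z up. May be absent
- spanner_tip (a point): point on the spanner's underside at its working end, 75 mm along its x from its origin
- spanner_pocket (a point): where the spanner's origin belongs: centre of the floor of its cut-out in the tray in the drawer. Same axes as the cabinet; the spanner lies with its x along this x (working end towards the cabinet's back). All pockets: floor 33 mm above the table, tray top 45 (12 deep), 3 mm clearance all round
- scraper: scraper, 154 long: wooden handle 24 wide, 18 thick from x -77 to 16, brass neck, flat steel blade 4 thick, flaring to 60 wide at x 44 to 77. Origin on the underside at the grip point in the middle of the handle; own x runs along the tool from handle to working end, z up. May be absent
- scraper_tip (a point): point on the scraper's underside at its working end, 77 mm along its x from its origin
- scraper_pocket (a point): where the scraper's origin belongs: centre of the floor of its cut-out in the tray in the drawer. Same axes as the cabinet; the scraper lies with its x along this x (working end towards the cabinet's back). A finger trough as deep as the pockets, 32 wide in x, crosses the whole tray at the pocket origins, so that fingers can straddle a handle there
- caliper: slide caliper, 152 long: steel beam 16 wide, 9 thick from x -90 to 62; black slider 24 wide, 13 thick from x 16 to 46; two jaws at the +x end reach to y -48 (one side only). Origin on the underside at the grip point in the middle of the handle; own x runs along the tool from handle to working end, z up. May be absent
- caliper_tip (a point): point on the caliper's underside at its working end, 62 mm along its x from its origin
- caliper_pocket (a point): where the caliper's origin belongs: centre of the floor of its cut-out in the tray in the drawer. Same axes as the cabinet; the caliper lies with its x along this x (working end towards the cabinet's back). Handles lie at the cabinet's y 128 (spanner), 58 (scraper), 0 (caliper), -83 (square)
- square: small try square (L shape): dark wooden stock 20 wide, 18 thick from x -60 to 50, steel blade 5 thick at its +x end (x 34 to 50) reaching to y -70. Origin on the underside at the grip point in the middle of the handle; own x runs along the tool from handle to working end, z up. May be absent
- square_tip (a point): point on the square's underside at its working end, 50 mm along its x from its origin
- square_pocket (a point): where the square's origin belongs: centre of the floor of its cut-out in the tray in the drawer. Same axes as the cabinet; the square lies with its x along this x (working end towards the cabinet's back). The drawer's side and back walls end level with the tray top
- glue: bystander: white glue bottle, 60 dia x 170, origin under its centre
- tape_measure: bystander: tape measure 66 x 42 x 62, origin under its centre
- sanding_block: bystander: cork sanding block 50 (x) x 110 (y) x 40, origin under its centre
- pencil: bystander: carpenter's pencil 150 x 12 x 8, origin under its centre
- mug: bystander: mug 80 dia x 90, handle at its +y, origin under its centre
Things that resemble listed ones, but are neither listed nor needed, are in the scene too. Leave any blue look-alike of the caliper alone.

How it is judged (in metres and radians):
On the way, in this order (a step that is already met when the one before it is completed fails the run):
1. the latch lever is swung back (value of joint lock above 1 rad), for 0.2 s.
2. the drawer is pulled fully open (value of joint drawer below 0.03 m), for 0.2 s.
3. every tool lies in its own pocket (distance between spanner and spanner_pocket below 0.008 m and z of each of spanner, spanner_tip in the frame of spanner_pocket below 0.004 m and x of spanner_tip in the frame of spanner_pocket above 0 m and angle between the x axis of spanner and the x axis of spanner_pocket, either way round below 0.1 rad and distance between scraper and scraper_pocket below 0.008 m and z of each of scraper, scraper_tip in the frame of scraper_pocket below 0.004 m and x of scraper_tip in the frame of scraper_pocket above 0 m and angle between the x axis of scraper and the x axis of scraper_pocket, either way round below 0.1 rad and distance between caliper and caliper_pocket below 0.008 m and z of each of caliper, caliper_tip in the frame of caliper_pocket below 0.004 m and x of caliper_tip in the frame of caliper_pocket above 0 m and angle between the x axis of caliper and the x axis of caliper_pocket, either way round below 0.1 rad and distance between square and square_pocket below 0.008 m and z of each of square, square_tip in the frame of square_pocket below 0.004 m and x of square_tip in the frame of square_pocket above 0 m and angle between the x axis of square and the x axis of square_pocket, either way round below 0.1 rad), for 0.2 s.
4. the drawer is pushed shut with the tools in it (all of step 3 and value of joint drawer above 0.192 m), for 0.2 s.
5. the latch lever is swung forward again (value of joint lock below 0.2 rad), for 0.2 s.
At the end, for the whole second after the job is handed in: every tool that was out lies at rest in its own pocket (within 8 mm, underside within 4 mm of the floor at origin and tip, 0.1 rad, working end to the back), the drawer is shut to within 8 mm and the latch lever is forward to within 0.2 rad (all of step 4 and value of joint lock below 0.2 rad and linear speed of each of spanner, scraper, caliper, square below 0.02 m/s); the robot touches nothing.
It fails at once if the drawer is pulled out against the latch (lever still forward) (value of joint drawer below 0.17 m and value of joint lock below 0.4 rad).
It fails at once if a bystander is pushed more than 5 cm or tipped over (distance of any of glue, tape_measure, sanding_block, pencil, mug from where it was at the start of the episode above 0.05 m or angle between any of glue, mug, tape_measure's own z axis and vertical above 0.7 rad).
Of spanner, scraper, caliper, square only 3 to 4 are there at a start; the rules pass over those that are not, and their reading is None.
At some moment in a run one of spanner, scraper, caliper, square may be knocked a few centimetres aside while the robot is not near it.
Once in a run the grip may slacken for a moment while it holds something.
It also fails if it takes over 210 s, if anything falls off the work surface, if the arm or the gripper's body presses on something with over 40 N, if the wrist force passes 120 N, or if a joint passes its speed limit or range.

## Working session

There is one attempt and no reset: what is moved stays moved. The work goes in short steps, Python scripts to look and compute and a tool call to move; the robot and the scene stay as the last step left them, time stands still between calls to the robot, and variables do not carry over. Pictures are saved under pics/ and viewed, at most 14 in all, crops included, and the job is handed in when it is done.

Besides the shell and the picture viewer there is one more tool, called after "Call:" as name([rows], argument=value, ...), one row to a line, values as JSON. apply_moves: Moves the arm, as the interface text tells. Its arguments: {"type":"object","properties":{"commands":{"type":"array"},"claw":{"type":"number"},"newtons":{"type":"number"}},"required":["commands"]}

```bash
mkdir -p pics; cat > h.py <<'E'
from bench import *
import numpy as np, cv2
from scipy.spatial.transform import Rotation as R
def att(s):
    a=np.array(s["attitude"]); return a if a.shape==(3,3) else R.from_quat(a).as_matrix()
def save(s,n,box=None,scale=1):
    p=s["pixels"][:,:,::-1]
    if box: p=p[box[1]:box[3],box[0]:box[2]]
    cv2.imwrite("pics/"+n,cv2.resize(p,None,fx=scale,fy=scale,interpolation=cv2.INTER_CUBIC))
def cloud(s):
    z=s["z_map"]; K=np.array(s["intrinsics"]); v,u=np.mgrid[:z.shape[0],:z.shape[1]]
    c=np.stack([(u-K[0,2])/K[0,0]*z,-(v-K[1,2])/K[1,1]*z,-z],-1)
    P=c@att(s).T+np.array(s["origin"]); P[z==0]=np.nan; return P
def ray(s,u,v,h):
    K=np.array(s["intrinsics"]); d=att(s)@np.array([(u-K[0,2])/K[0,0],-(v-K[1,2])/K[1,1],-1]); o=np.array(s["origin"])
    return o+d*(h-o[2])/d[2]
E
python3 - <<'E'
from h import *
for n in("top","side"):
    s=snapshot(n); save(s,n+"1.png"); print(n,s["intrinsics"],s["origin"],s["attitude"])
print(read_state())
E
```

```text
top [[435.88669206   0.         280.28470556]
 [  0.         435.88669206 210.94606887]
 [  0.           0.           1.        ]] [ 367.33375912  -39.93645185 1243.3961588 ] [-0.03665337  0.0569954   0.713632   -0.69723555]
side [[507.70745112   0.         287.46181509]
 [  0.         507.70745112 205.96874285]
 [  0.           0.           1.        ]] [ 35.87446018 901.16379733 948.63963105] [-0.10827089  0.43206543  0.87067649 -0.20861288]
{'time_s': 0.1, 'joints': array([-1.38940057e+00,  3.13382139e-01,  1.49833728e+00, -3.63027950e-06,
        1.33099587e+00, -2.23398282e-01]), 'qd': array([ 0.00088027, -0.00079991, -0.00119142,  0.00049682,  0.00116885,
        0.00035298]), 'tau': array([ 1.88707090e-03, -4.02814865e+01, -2.52647120e+01,  6.95481361e-02,
        3.42201814e-02, -4.60265085e-05]), 'position': array([ 206.70739442, -482.3479855 ,  225.43337058]), 'eef_rot': array([ 9.79587307e-01,  2.01018390e-01,  1.00248956e-05, -5.61228646e-04]), 'wrist_force': array([ 0.10479735, -0.2428411 , -0.76097618]), 'moment': array([-0.05064429, -0.05422035, -0.00185805]), 'gripper_force': 0.0, 'gripper_width': 0.9976405799837541}
```

View pics/top1.png

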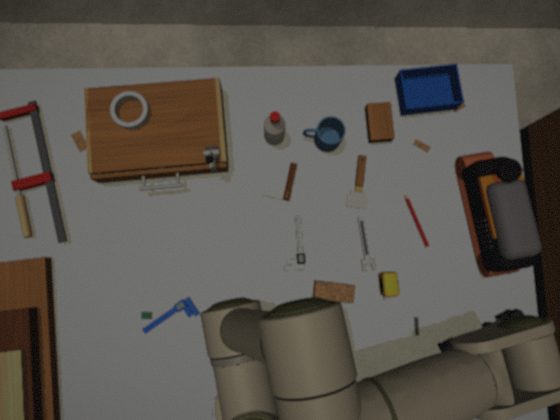

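View pics/side1.png

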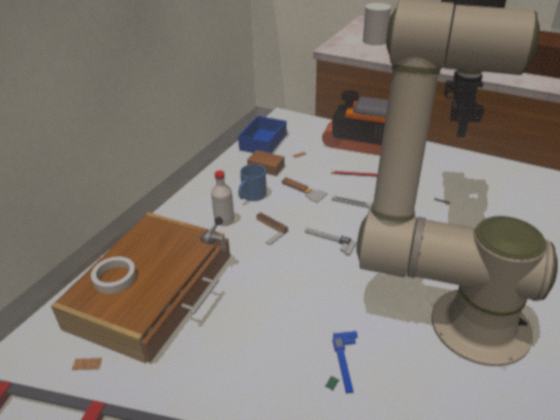

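Top view, with world x pointing up and y to the left: the cabinet is at (155,130), its bar handle at (163,184) and the lever at (211,155). Tool candidates:
- **Square:** (290,182)
- **Scraper:** (358,182)
- **Caliper:** the silver one at (299,243); the blue look-alike at (170,315) stays where it is
- **Spanner:** (365,245)

The pencil is red at (417,222). The small dark bar at (416,326) and the saw at the left are distractors.

```bash
python3 - <<'E'
from h import *
s=snapshot("top"); save(s,"crop1.png",(240,140,400,290),4.5)
P=cloud(s); np.set_printoptions(precision=1,suppress=True)
z=P[:,:,2]
print("table z",np.nanmedian(z[200:290,430:450]))
m=((z>78)&(z<92)); m[:,240:]=0; m[185:]=0; m[:,:75]=0
pts=P[m][:,:2].astype(np.float32); r=cv2.minAreaRect(pts); print("cab",r, cv2.boxPoints(r))
for h0,h1,b in((40,65,(130,172,200,200)),):
    mm=(z>h0)&(z<h1); k=np.zeros_like(mm); k[b[1]:b[3],b[0]:b[2]]=1; p=P[mm&k]; print("bar",len(p),p.mean(0),cv2.minAreaRect(p[:,:2].astype(np.float32)))
k=np.zeros(z.shape,bool);k[140:180,195:225]=1
p=P[k&(z>110)]; print("lever",len(p),p[p[:,2]>130].mean(0),p.max(0),p.min(0))
rgb=s["pixels"].astype(int)
# tools: differ from local background
g=cv2.GaussianBlur(cv2.medianBlur(s["pixels"],5),(0,0),1); bg=cv2.medianBlur(s["pixels"],61).astype(int)
d=np.abs(rgb-bg).sum(2); 
mask=((d>45)&(np.arange(420)[:,None]>150)&(np.arange(420)[:,None]<280)).astype(np.uint8); mask[:,:250]=0; mask[:,400:]=0
n,l,st,c=cv2.connectedComponentsWithStats(mask,connectivity=8)
for i in range(1,n):
    if st[i,4]>25: print(i,st[i],c[i],"zmax",np.nanpercentile(z[l==i],90), ray(s,*c[i],8))
E
```

```text
table z 1.5999211816917978
cab ((760.1723022460938, 262.65692138671875), (262.1469421386719, 374.0430908203125), 3.9039018154144287) [[616.7 440.3]
 [642.1  67.1]
 [903.7  85. ]
 [878.2 458.2]]
bar 349 [616.2 252.9  55.9] ((616.9728393554688, 248.68206787109375), (42.3138542175293, 175.9967803955078), 4.166477680206299)
lever 109 [649.  102.9 163.9] [688.4 124.3 172.3] [639.5  87.1 110. ]
1 [321 151  20   4  44] [330.4 151.8] zmax 7.167520393241398 [ 702.8 -228.5    8. ]
2 [354 154  13  39 355] [360.  172.7] zmax 21.857085712104148 [ 639.  -312.3    8. ]
3 [282 162  16  40 335] [289.6 181.6] zmax 22.21212723365352 [ 616.4 -106.7    8. ]
6 [357 218  12  49 229] [362.9 239.4] zmax 14.55301372591639 [ 444.7 -311.     8. ]
10 [296 252  10  13 123] [300.5 258.1] zmax 17.731910587440986 [ 396.3 -131.3    8. ]
15 [378 271  20   9 171] [387.5 275.2] zmax 65.59274972151002 [ 342.2 -375.9    8. ]
```

View pics/crop1.png

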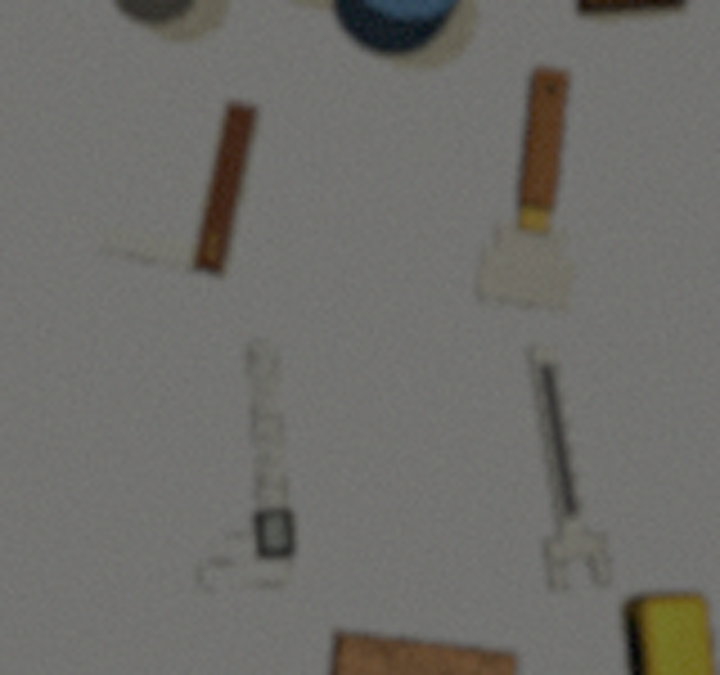

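All four tools are on the bench: square, scraper, caliper and spanner, each with its working end towards the robot. In the crop the square's stock runs (240,105)-(210,270), the scraper's handle (550,70)-(535,210), the caliper's slider is at (275,533) and the spanner's dark inlay runs (548,365)-(572,515).

```bash
cat >> h.py <<'E'
def tools(s,off=None):
    """axis lines of tools from the top camera: returns dict name->(origin xy, heading of +x)"""
    pass
E
python3 - <<'E'
from h import *
np.set_printoptions(precision=1,suppress=True)
s=snapshot("top");P=cloud(s);z=P[:,:,2]
hsv=cv2.cvtColor(s["pixels"],cv2.COLOR_RGB2HSV)
def world(mask,h):
    v,u=np.nonzero(mask); return np.array([ray(s,a,b,h)[:2] for a,b in zip(u,v)],np.float32)
def box(b):
    k=np.zeros(z.shape,bool);k[b[1]:b[3],b[0]:b[2]]=1;return k
for n,b,h in(("square",(275,155,305,205),18),("scraper",(345,145,375,212),18)):
    m=box(b)&(hsv[:,:,1]>90)&(hsv[:,:,2]>25); w=world(m,h); r=cv2.minAreaRect(w); print(n,m.sum(),r,cv2.boxPoints(r).tolist(), "mean",w.mean(0))
for n,b,h in(("spanner",(350,212,382,275),10),("caliper",(280,212,310,275),9)):
    for t in (4.5,6,7.5):
        m=box(b)&(z>t); m=cv2.morphologyEx(m.astype(np.uint8),cv2.MORPH_OPEN,np.ones((2,2),np.uint8)); w=world(m,h)
        c=w.mean(0); e=np.linalg.svd(w-c,full_matrices=False)[2][0]; e*=-np.sign(e[0]); t1=(w-c)@e
        print(n,t,len(w),c,"head",np.arctan2(e[1],e[0]),"ext",t1.min(),t1.max())
m=box((350,215,375,262))&(hsv[:,:,2]<65); w=world(m,10);print("inlay",len(w),cv2.minAreaRect(w))
m=box((290,245,312,268))&(hsv[:,:,2]<70); w=world(m,13);print("slider",len(w),cv2.minAreaRect(w))
# lever ball, bar
p=P[box((190,135,225,185))&(z>140)]; 
from scipy.optimize import least_squares
f=least_squares(lambda q:np.linalg.norm(p-q,axis=1)-11,p.mean(0)-[0,0,8],loss="soft_l1"); print("ball",len(p),f.x)
for u in range(140,188,6):
    col=z[170:200,u]; print(u,[int(round(x)) if x==x else -1 for x in col], hsv[172:198,u,2])
E
```

```text
square 192 ((615.771240234375, -105.81816101074219), (15.702210426330566, 104.21867370605469), 76.87841033935547) [[563.2401123046875, -101.63450622558594], [664.7376708984375, -125.29405212402344], [668.3023681640625, -110.00181579589844], [566.8048095703125, -86.34226989746094]] mean [ 614.9 -105.6]
scraper 244 ((635.3827514648438, -310.2369079589844), (20.394237518310547, 104.11717987060547), 81.50161743164062) [[582.3887939453125, -312.6287536621094], [685.36279296875, -328.0153503417969], [688.376708984375, -307.8450622558594], [585.4027099609375, -292.4584655761719]] mean [ 636.1 -310.4]
spanner 4.5 380 [ 423.7 -319.2] head -3.002958 ext -86.85661 85.34403
spanner 6 367 [ 424.8 -318.9] head -3.0051322 ext -85.650696 86.47649
spanner 7.5 334 [ 425.7 -318.8] head -3.0102503 ext -83.913605 87.15866
caliper 4.5 459 [ 418.6 -126.3] head 3.0190587 ext -94.75479 58.758453
caliper 6 436 [ 417.3 -126.2] head 3.0146773 ext -95.77475 57.560966
caliper 7.5 395 [ 414.4 -125.7] head 3.0141904 ext -98.70182 54.645966
inlay 37 ((451.6673278808594, -312.7131042480469), (86.35257720947266, 3.773
[... 1213 characters left out ...]
 101  94  93 104
 102 102 102  99 107 113 114 116]
170 [76, 70, 64, 48, 40, 30, 13, 5, 2, 1, 3, 2, -2, -3, 56, 57, 58, 52, 4, -3, 0, -2, 2, 0, 2, 0, 1, -1, -2, 0] [ 53  35  31  35  56  81  97 103 103 108 111 106 103 106 101  91  99 111
 108 100 100 101 107 112 114 115]
176 [75, 73, 60, 59, 58, 55, 56, 3, -1, 1, 1, 7, 0, 55, 58, 60, 56, 3, -1, -1, 1, 1, 1, 2, 3, 5, 2, 3, 3, 6] [ 57  72  84  86  88  90  95  94  95  99 103 100 102 102  94  92 103 109
 103 100 101 104 112 114 115 116]
182 [75, 61, 50, 39, 30, 21, 3, 5, 2, 4, 0, 6, 4, 60, 56, 54, 55, 3, 1, 2, 3, 0, -1, 3, 1, -3, 6, -1, 0, 3] [ 37  34  38  56  87  98 103 105 106 114 109 104  95  89  95 104 109 109
 102 103 105 109 112 115 113 113]
```

```bash
cat >> h.py <<'E'
def mv(target,psi,cmd=None,q0=None):
    """row from current pose to target xyz with tool-x heading psi, pointing down"""
    st=read_state(); p=np.array(st["position"]) if cmd is None else np.array(cmd)
    R0=R.from_quat(st["eef_rot"]) if q0 is None else R.from_euler("z",q0)*R.from_euler("x",np.pi)
    Rt=R.from_euler("z",psi)*R.from_euler("x",np.pi)
    return np.r_[R0.inv().apply(np.array(target)-p),(R0.inv()*Rt).as_rotvec()]
E
python3 - <<'E'
from h import *
np.set_printoptions(precision=3,suppress=True)
s=snapshot("top");P=cloud(s);z=P[:,:,2]
m=((z>49)&(z<66)).astype(np.uint8); m[:177]=0
n,l,st,c=cv2.connectedComponentsWithStats(m)
i=l[185,164]; print(st[i],c[i])
v,u=np.nonzero(l==i); w=np.array([ray(s,a,b,57)[:2] for a,b in zip(u,v)],np.float32); k=w[:,0]<np.polyval(np.polyfit(w[:,1],w[:,0],1),w[:,1])+8
w=w[k]; r=cv2.minAreaRect(w); print(r,w.mean(0)); print("slope",np.polyfit(w[:,1],w[:,0],1), w[:,1].min(),w[:,1].max())
print(mv([650,103.5,230],0.07)); print(read_state()["position"],read_state()["joints"])
E
```

```text
[139 177  45  13 217] [160.24  184.866]
((602.4967651367188, 249.79583740234375), (17.333396911621094, 119.96685028076172), 0.6057260036468506) [601.687 251.38 ]
slope [ -0.058 616.328] 189.84288 309.72342
[ 638.219 -364.058   -4.045   -0.001   -0.       0.335]
[ 206.734 -482.482  225.685] [-1.389  0.313  1.498  0.     1.331 -0.223]
```

Call:
apply_moves([
  [638, -364, -4, 0, 0, 0.335],
  [638, -364, -4, 0, 0, 0.335],
  [638, -364, -4, 0, 0, 0.335],
  [638, -364, -4, 0, 0, 0.335],
  [638, -364, -4, 0, 0, 0.335],
  [638, -364, -4, 0, 0, 0.335],
  [638, -364, -4, 0, 0, 0.335],
  [638, -364, -4, 0, 0, 0.335],
  [638, -364, -4, 0, 0, 0.335],
  [638, -364, -4, 0, 0, 0.335],
  [638, -364, -4, 0, 0, 0.335],
  [638, -364, -4, 0, 0, 0.335],
  [638, -364, -4, 0, 0, 0.335],
  [638, -364, -4, 0, 0, 0.335],
  [638, -364, -4, 0, 0, 0.335],
  [638, -364, -4, 0, 0, 0.335],
  [638, -364, -4, 0, 0, 0.335],
  [638, -364, -4, 0, 0, 0.335],
], claw=48, newtons=12)

```text
time_s: 2.05
position: [649.5, 102.3, 230.0]
eef_rot: [0.999, 0.034, -0.0, 0.0]
wrist_force: [0.6, -0.1, 0.1]
gripper_width: 0.545
gripper_force: 0.0
```

```bash
python3 - <<'E'
from h import *
np.set_printoptions(precision=3,suppress=True)
st=read_state();print(st["position"],st["joints"],st["time_s"]); print(mv([650,103.5,157],0.065))
s=snapshot("side"); save(s,"a.png",(150,150,290,260),5)
E
```

```text
[649.464 102.344 230.006] [-0.021  0.616  1.029 -0.     1.496  1.48 ] 2.05
[ 0.637 -1.132 73.005  0.     0.     0.004]
```

View pics/a.png

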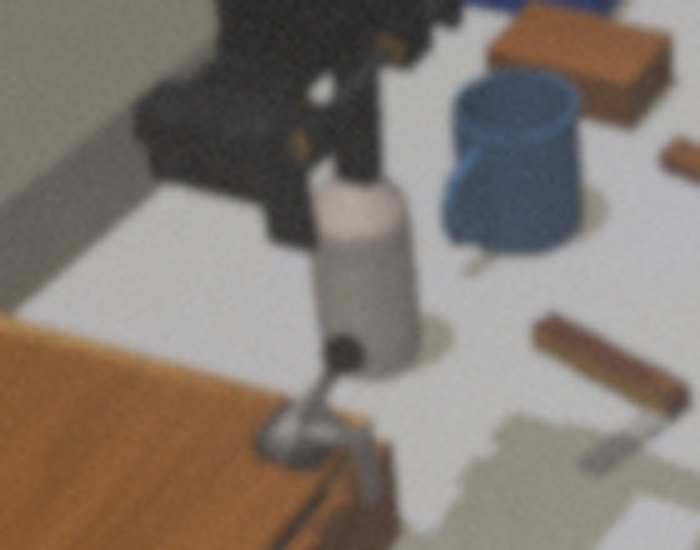

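The fingers at crop (330,210) are above the black ball at (343,353), and the lever leans forward. Next I descend and grip the ball.

Call:
apply_moves([
  [0.6, -1, 30, 0, 0, 0],
  [0.6, -1, 60, 0, 0, 0],
  [0.6, -1, 73, 0, 0, 0],
  [0.6, -1, 73, 0, 0, 0],
  [0.6, -1, 73, 0, 0, 0],
])

```text
time_s: 2.6
position: [650.9, 103.9, 158.5]
eef_rot: [0.999, 0.035, 0.001, 0.0]
wrist_force: [-0.6, -0.6, 0.1]
gripper_width: 0.542
gripper_force: 0.0
```

Call:
apply_moves([
  [0, 0, 0, 0, 0, 0],
  [0, 0, 0, 0, 0, 0],
  [0, 0, 0, 0, 0, 0],
  [0, 0, 0, 0, 0, 0],
  [0, 0, 0, 0, 0, 0],
  [0, 0, 0, 0, 0, 0],
  [0, 0, 0, 0, 0, 0],
  [0, 0, 0, 0, 0, 0],
], claw=10)

```text
time_s: 3.4
position: [650.4, 104.3, 156.9]
eef_rot: [0.999, 0.035, -0.0, 0.0]
wrist_force: [-0.0, 0.2, -0.3]
gripper_width: 0.114
gripper_force: 0.0
```

```bash
python3 - <<'E'
from h import *
s=snapshot("side"); save(s,"b.png",(170,170,270,250),7)
print(ray(s,218.6,220.6,154.6),ray(s,218.6,220.6,158))
E
```

```text
[647.77840062 101.23308229 154.6       ] [645.15828782 104.65830733 158.        ]
```

View pics/b.png

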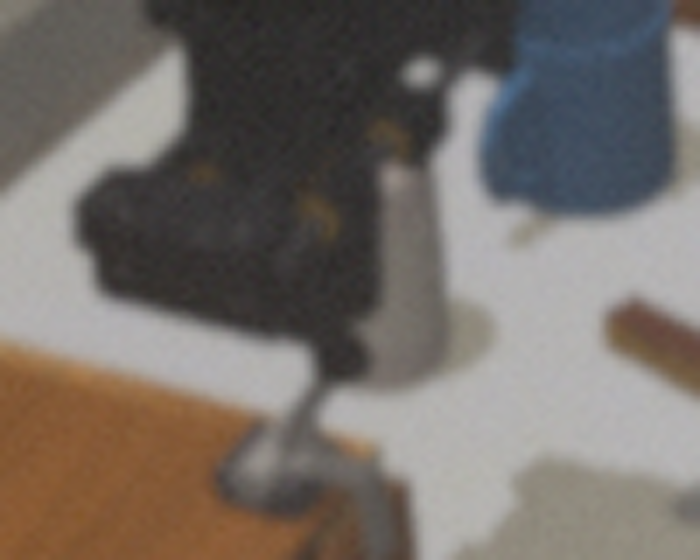

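```bash
cat >> h.py <<'E'
def proj(s,p):
    K=np.array(s["intrinsics"]); c=att(s).T@(np.array(p)-np.array(s["origin"])); return np.array([K[0,0]*c[0]/-c[2]+K[0,2],-K[1,1]*c[1]/-c[2]+K[1,2]])
E
python3 - <<'E'
from h import *
s=snapshot("side"); p=read_state()["position"]
for d in([0,0,0],[0,0,-19],[0,22,-19],[0,-22,-19],[0,0,45]): print(d,(proj(s,p+np.array(d))-170)*7, proj(s,p+np.array(d)))
t=snapshot("top"); print(proj(t,[650,103,155]), proj(t,p)); 
b=(180,130,240,180); save(t,"c.png",b,10)
P=cloud(s);k=P[215:228,212:226]; print(np.round(k[:,:,2]).astype(int)); print(np.round(k[::2,::2,:2]).astype(int).tolist())
E
```

```text
[0, 0, 0] [328.76399856 351.86035508] [216.96628551 220.26576501]
[0, 0, -19] [333.62158484 393.06387638] [217.66022641 226.15198234]
[0, 22, -19] [299.33977491 428.19064339] [212.76282499 231.17009191]
[0, -22, -19] [367.07950136 358.78130959] [222.43992877 221.2544728 ]
[0, 0, 45] [316.90118817 251.23639652] [215.27159831 205.89091379]
[209.88828236 158.81669535] [209.27977963 158.49079802]
[[                 188                  189                  188
                   190                  192                  188
                   183                  180                  169
                   172                   43                   42
                    38                   44]
 [                 181                  185                  188
                   186                  188                  186
                   183                  178                   38
                    40                   38                   38
                    40                   36]
 [                 181                  181                  183
                   183       
[... 3221 characters left out ...]
                1                    0]]
[[[648, 124], [644, 122], [637, 123], [639, 112], [646, 95], [739, -37], [738, -46]], [[649, 123], [643, 124], [638, 122], [637, 116], [644, 99], [743, -41], [733, -37]], [[790, -54], [774, -42], [639, 122], [639, 114], [639, 106], [639, 98], [736, -41]], [[780, -39], [654, 112], [645, 115], [641, 112], [638, 108], [634, 106], [736, -39]], [[776, -34], [770, -35], [648, 113], [640, 114], [639, 108], [743, -38], [738, -41]], [[772, -27], [656, 111], [652, 108], [756, -35], [752, -39], [747, -42], [738, -40]], [[666, 107], [659, 108], [756, -25], [752, -29], [746, -30], [738, -29], [735, -35]]]<stdin>:6: RuntimeWarning: invalid value encountered in cast
```

View pics/c.png

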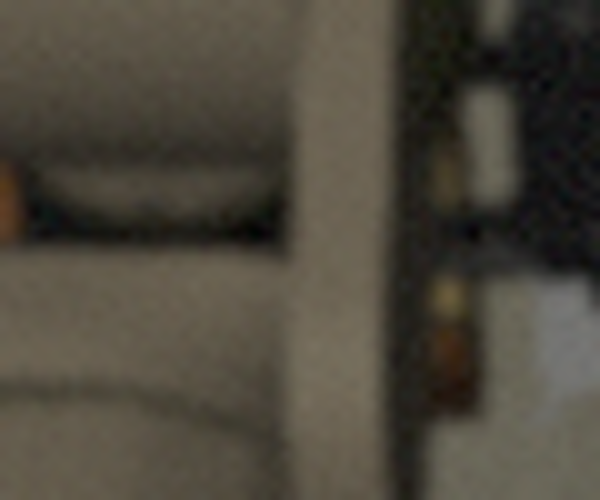

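```bash
python3 - <<'E'
from h import *
np.set_printoptions(precision=1,suppress=True)
s=snapshot("side")
for z in (150,170,190,200,211,220,230): print(z,proj(s,[640,102+33,z]),proj(s,[640,102-33,z]))
P=cloud(s); hsv=cv2.cvtColor(s["pixels"],cv2.COLOR_RGB2HSV)
k=(P[:,:,2]>120)&(P[:,:,1]>70)&(P[:,:,1]<150)&(P[:,:,0]>625)&(P[:,:,0]<680)
for r in range(190,232):
    q=np.nonzero(k[r])[0]
    if len(q): print(r,q.min(),q.max(),P[r,q].min(0),P[r,q].max(0))
E
```

```text
150 [213.8 230.7] [228.3 215.8]
170 [213.  224.3] [227.7 209.5]
190 [212.2 217.9] [227.1 203.2]
200 [211.8 214.6] [226.7 200. ]
211 [211.4 211. ] [226.4 196.4]
220 [211. 208.] [226.1 193.4]
230 [210.6 204.6] [225.8 190.1]
190 198 223 [627.2  88.6 242. ] [659.4 149.6 279.4]
191 200 222 [625.2  88.4 238.7] [653.9 150.  279.2]
192 200 223 [625.9 100.2 248.8] [654.4 149.7 277. ]
193 198 217 [626.3 121.6 259.1] [662.3 149.6 277.3]
194 197 216 [626.3 124.7 254.7] [668.3 149.8 271.7]
195 201 216 [625.7 128.7 254.9] [660.2 142.1 261.2]
196 212 216 [625.  130.  256.7] [628.2 144.7 266.2]
197 212 215 [625.1 134.1 256.5] [630.8 138.7 258.8]
198 211 214 [625.9 137.3 253.2] [634.1 138.1 255.4]
199 211 213 [629.2 137.2 251.4] [633.4 140.3 253.3]
200 211 214 [625.3 136.2 246.5] [634.4 140.3 251.2]
201 211 223 [630.9  85.4 207.9] [639.6 139.7 246.7]
202 222 223 [639.3  86.2 205.4] [640.   89.4 207.4]
203 222 223 [638.5  87.5 203.4] [638.7  91.9 206.4]
204 215 224 [636.5  83.8 197.8] [640.8 122.5 224.6]
205 214 224 [637.1  81.5 192.6] [649.4 126.  223.8]
206 213 224 [636.2  83.9 191.5] [647.7 127.4 2
[... 553 characters left out ...]
4.8] [654.3 123.7 183.5]
218 211 222 [636.6  95.4 161.3] [652.2 125.5 183.2]
219 215 222 [636.8  99.4 161.8] [641.9 122.6 177.1]
220 214 222 [637.1 101.2 160.3] [654.1 114.7 166. ]
221 214 222 [634.7 104.8 157.7] [654.8 115.  164.8]
222 215 222 [634.3 105.9 158.3] [649.8 117.  163.9]
223 215 220 [635.3 111.7 156.2] [649.3 116.7 161.4]
224 214 220 [637.3 107.1 145. ] [657.3 116.7 157.4]
225 213 217 [650.8 103.7 137.5] [663.8 110.6 145.6]
226 213 216 [653.4 106.5 135.3] [663.2 111.  141.1]
227 212 215 [656.9 107.1 133.6] [664.6 109.3 135.9]
228 211 215 [657.7 106.6 128.6] [668.5 110.5 133.8]
229 211 214 [660.9 107.  125.3] [668.8 110.8 128.3]
230 210 213 [664.7 106.7 121.4] [671.8 109.8 123.1]
```

```bash
python3 - <<'E'
from h import *
s=snapshot("side")
for z in (188,207,226,245,271): print(z,proj(s,[206.7,-482.6,z]))
im=cv2.imread("pics/side1.png"); g=im[:,440:490].max(2)
for r in range(100,145,2): print(r,"".join("#" if v<60 else "." for v in g[r]))
E
```

```text
188 [452.07578396 142.99580937]
207 [453.2892641  137.34404088]
226 [454.52156973 131.60459292]
245 [455.77314235 125.77540921]
271 [457.51787384 117.64934424]
100 ............########################..............
102 ............#########################.............
104 ............###########################...........
106 ............###############################.......
108 ...........#################################......
110 ...........#################################......
112 ...........#################################......
114 ..........#################################.......
116 ..........################################........
118 ..........################################........
120 ..........###############################.........
122 ...................##########.....................
124 ...................#########......................
126 ...................#########......................
128 ...................########.......................
130 ..................########........................
132 .................#########........................
134 .................########.........................
136 ..................######..........................
138 ..................................................
140 ..................................................
142 ..................................................
144 ..................................................
```

Call:
apply_moves([
  [0, 0, 0, 0, 0, 0],
  [0, 0, 0, 0, 0, 0],
  [0, 0, 0, 0, 0, 0],
  [0, 0, 5, 0, 0, 0],
  [0, 0, 10, 0, 0, 0],
  [0, 0, 15, 0, 0, 0],
  [0, 0, 15, 0, 0, 0],
], claw=48)

```text
time_s: 4.35
position: [649.9, 104.3, 140.7]
eef_rot: [0.999, 0.035, -0.001, -0.0]
wrist_force: [0.1, -0.7, -0.0]
gripper_width: 0.547
gripper_force: 0.0
```

```bash
python3 - <<'E'
from h import *
s=snapshot("side"); save(s,"d.png",(180,180,260,240),10)
print(read_state()["wrist_force"],read_state()["position"])
for y in(24,-24,41,-41):
  for z in(-19,0,19):print(y,z,(proj(s,read_state()["position"]+np.array([-9,y,z]))-180)*10)
E
```

```text
[ 0.03778906  0.4236653  -0.1991324 ] [650.15624209 104.29472301 141.35413777]
24 -19 [360.00142883 574.81017555]
24 0 [352.84996772 516.46654406]
24 19 [345.56687446 457.04902034]
-24 -19 [464.12592731 465.60936961]
-24 0 [458.08711464 407.83055223]
-24 19 [451.9400991  349.01645959]
41 -19 [321.7745371  614.90071568]
41 0 [314.20203524 556.3626891 ]
41 19 [306.48879264 496.73668856]
-41 -19 [499.71343619 428.28688827]
-41 0 [494.04343351 370.71295187]
-41 19 [488.27278217 312.1170161 ]
```

View pics/d.png

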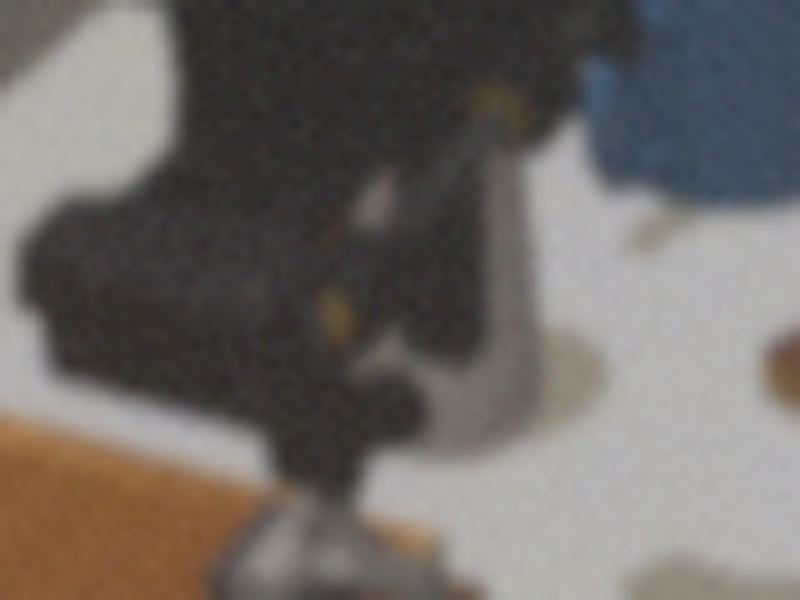

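The picture shows the fingertips at (330,490) and (450,355). That is about 38 mm higher than the stated tool geometry predicts, so the tips are really at TCP z + 19. I will apply a 38 mm offset from here on and lower the tool onto the ball at (395,410).

Call:
apply_moves([
  [-2, 0, 6, 0, 0, 0],
  [-4, 0, 12, 0, 0, 0],
  [-5, 0, 18, 0, 0, 0],
  [-5, 0, 23, 0, 0, 0],
  [-5, 0, 23, 0, 0, 0],
  [-5, 0, 23, 0, 0, 0],
])

```text
time_s: 5.0
position: [645.4, 103.9, 118.9]
eef_rot: [0.999, 0.035, 0.0, 0.0]
wrist_force: [0.3, -0.1, 0.0]
gripper_width: 0.543
gripper_force: 0.0
```

Call:
apply_moves([
  [0, 0, 0, 0, 0, 0],
  [0, 0, 0, 0, 0, 0],
  [0, 0, 0, 0, 0, 0],
  [0, 0, 0, 0, 0, 0],
  [0, 0, 0, 0, 0, 0],
  [0, 0, 0, 0, 0, 0],
  [0, 0, 0, 0, 0, 0],
], claw=12)

```text
time_s: 5.7
position: [645.4, 104.4, 119.1]
eef_rot: [0.999, 0.035, 0.0, -0.0]
wrist_force: [-0.6, 4.3, 1.2]
gripper_width: 0.211
gripper_force: 11.7
```

Call:
apply_moves([
  [8, 0, -5, 0, 0, 0],
  [17, 0, -8.5, 0, 0, 0],
  [27, 0, -11, 0, 0, 0],
  [37, 0, -11.5, 0, 0, 0],
  [46, 0, -11, 0, 0, 0],
  [56, 0, -8.5, 0, 0, 0],
  [64, 0, -5, 0, 0, 0],
  [71, 0, -1, 0, 0, 0],
  [71, 0, -1, 0, 0, 0],
  [71, 0, -1, 0, 0, 0],
])

```text
time_s: 6.7
position: [715.3, 109.5, 118.1]
eef_rot: [0.999, 0.035, -0.002, -0.0]
wrist_force: [-2.2, 4.4, -4.5]
gripper_width: 0.215
gripper_force: 12.2
```

Call:
apply_moves([
  [0, 0, 0, 0, 0, 0],
  [0, 0, 0, 0, 0, 0],
  [0, 0, 0, 0, 0, 0],
  [0, 0, -20, 0, 0, 0],
  [0, 0, -60, 0, 0, 0],
  [0, 0, -60, 0, 0, 0],
  [0, 0, -60, 0, 0, 0],
], claw=48)

```text
time_s: 7.4
position: [716.5, 108.6, 180.9]
eef_rot: [0.999, 0.035, 0.001, 0.0]
wrist_force: [-0.2, 0.0, -0.6]
gripper_width: 0.546
gripper_force: 0.0
```

```bash
python3 - <<'E'
from h import *
np.set_printoptions(precision=3,suppress=True)
s=snapshot("side"); P=cloud(s); z=P[:,:,2]
print(read_state()["position"],read_state()["joints"])
for r in range(195,240):
    k=(z[r]>95)&(z[r]<172)&(P[r,:,1]>85)&(P[r,:,1]<130)&(P[r,:,0]<780)
    q=np.nonzero(k)[0]
    if len(q): print(r,q.min(),q.max(),np.median(P[r,q],axis=0))
# target: above drawer bar, eff z
print(mv([603,251,80],0.065+np.pi/2))
E
```

```text
[716.044 108.644 179.397] [-0.011  0.818  0.809 -0.     1.515  1.491]
210 194 195 [716.542 105.146 167.098]
211 192 197 [714.863 108.362 165.995]
212 191 198 [712.932 111.045 165.982]
213 191 198 [709.315 113.498 164.723]
214 191 198 [709.321 116.072 163.019]
215 191 198 [710.558 115.977 159.842]
216 191 198 [707.685 117.101 157.581]
217 192 198 [709.115 115.906 154.609]
218 193 199 [709.479 111.829 149.521]
219 196 200 [704.998 111.19  146.213]
220 197 201 [702.944 109.611 143.928]
221 198 201 [700.821 110.766 141.079]
222 199 202 [698.311 111.864 139.353]
223 199 215 [695.78  105.756 136.627]
224 200 216 [665.587 107.552 134.427]
225 201 218 [662.623 107.313 136.384]
226 201 220 [659.67  106.954 136.309]
227 202 221 [658.392 109.145 135.578]
228 203 223 [655.708 106.248 131.853]
229 204 225 [659.019 106.215 128.974]
230 204 226 [670.312 107.282 122.535]
231 205 226 [671.68  107.719 120.337]
232 204 225 [671.618 106.431 108.821]
233 203 224 [672.469 106.601 105.904]
234 202 224 [672.714 109.693 104.246]
235 201 216 [673.19  115.781 103.885]
236 201 216 [672.885 117.556 105.052]
237 201 217 [670.909 121.051 103.345]
238 201 215 [671.688 122.065 101.836]
239 202 213 [672.086 123.157 101.441]
[-102.815 -149.89    99.429   -0.       0.001   -1.566]
```

Call:
apply_moves([
  [-60, -80, 0, 0, 0, -0.5],
  [-103, -150, 0, 0, 0, -1.1],
  [-103, -150, 0, 0, 0, -1.566],
  [-103, -150, 0, 0, 0, -1.566],
  [-103, -150, 0, 0, 0, -1.566],
  [-103, -150, 0, 0, 0, -1.566],
  [-103, -150, 0, 0, 0, -1.566],
  [-103, -150, 0, 0, 0, -1.566],
  [-103, -150, 0, 0, 0, -1.566],
  [-103, -150, 0, 0, 0, -1.566],
  [-103, -150, 0, 0, 0, -1.566],
  [-103, -150, 0, 0, 0, -1.566],
  [-103, -150, 0, 0, 0, -1.566],
  [-103, -150, 40, 0, 0, -1.566],
  [-103, -150, 80, 0, 0, -1.566],
  [-103, -150, 115, 0, 0, -1.566],
  [-103, -150, 115, 0, 0, -1.566],
  [-103, -150, 115, 0, 0, -1.566],
], claw=27)

```text
time_s: 9.25
position: [603.3, 251.4, 65.7]
eef_rot: [0.684, 0.729, 0.0, 0.0]
wrist_force: [-0.3, 0.2, 0.7]
gripper_width: 0.309
gripper_force: 0.0
```

```bash
python3 - <<'E'
from h import *
np.set_printoptions(precision=3,suppress=True)
print(read_state()["position"],read_state()["joints"],mv([603,251,17],0.065+np.pi/2))
s=snapshot("side"); save(s,"e.png",(150,200,270,290),6.5)
E
```

```text
[603.296 251.443  65.728] [0.216 0.742 1.251 0.    1.148 0.152] [-0.427 -0.339 48.727  0.    -0.    -0.001]
```

View pics/e.png

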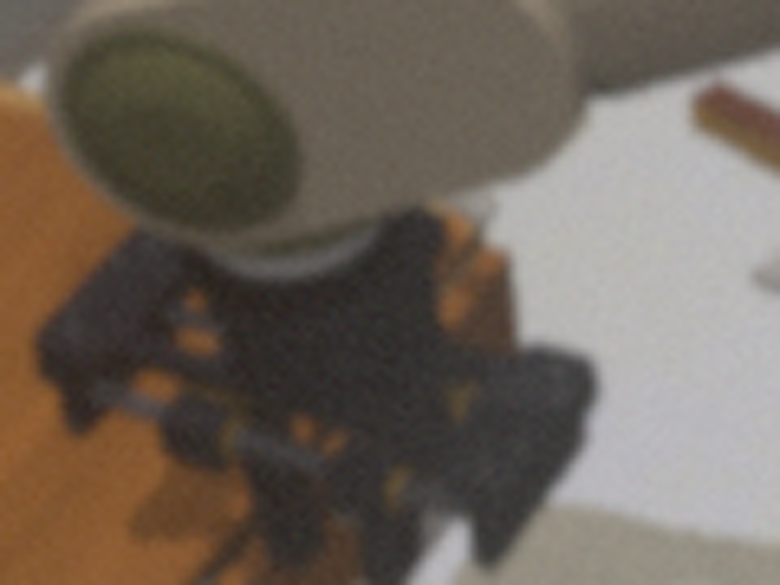

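The picture shows the fingers at crop (280,530) and (390,540) straddling the bar line, and the gripper end blocks clear of the cabinet top.

Call:
apply_moves([
  [0, 0, 12, 0, 0, 0],
  [0, 0, 24, 0, 0, 0],
  [0, 0, 36, 0, 0, 0],
  [0, 0, 45, 0, 0, 0],
  [0, 0, 45, 0, 0, 0],
  [0, 0, 45, 0, 0, 0],
])

```text
time_s: 9.9
position: [603.1, 251.4, 19.9]
eef_rot: [0.684, 0.73, -0.0, -0.0]
wrist_force: [0.5, -0.4, 0.6]
gripper_width: 0.304
gripper_force: 0.0
```

Call:
apply_moves([
  [0, 0, 0, 0, 0, 0],
  [0, 0, 0, 0, 0, 0],
  [0, 0, 0, 0, 0, 0],
  [0, 0, 0, 0, 0, 0],
  [0, 0, 0, 0, 0, 0],
], claw=3, newtons=20)

```text
time_s: 10.4
position: [601.7, 251.4, 20.3]
eef_rot: [0.684, 0.73, -0.001, -0.001]
wrist_force: [-8.4, -2.5, 4.2]
gripper_width: 0.109
gripper_force: 19.3
```

Call:
apply_moves([
  [0, -8, 0, 0, 0, 0],
  [0, -24, 0, 0, 0, 0],
  [0, -42, 0, 0, 0, 0],
  [0, -60, 0, 0, 0, 0],
  [0, -80, 0, 0, 0, 0],
  [0, -100, 0, 0, 0, 0],
  [0, -120, 0, 0, 0, 0],
  [0, -140, 0, 0, 0, 0],
  [0, -160, 0, 0, 0, 0],
  [0, -175, 0, 0, 0, 0],
  [0, -190, 0, 0, 0, 0],
  [0, -197, 0, 0, 0, 0],
  [0, -197, 0, 0, 0, 0],
  [0, -197, 0, 0, 0, 0],
])

```text
time_s: 11.8
position: [405.8, 237.2, 20.3]
eef_rot: [0.683, 0.73, -0.001, 0.001]
wrist_force: [-0.5, -12.5, 4.7]
gripper_width: 0.108
gripper_force: 19.4
```

Call:
apply_moves([
  [0, 0, 0, 0, 0, 0],
  [0, 0, 0, 0, 0, 0],
  [0, 0, 0, 0, 0, 0],
  [0, 0, -20, 0, 0, 0],
  [0, 0, -60, 0, 0, 0],
  [0, 0, -110, 0, 0, 0],
  [0, 0, -160, 0, 0, 0],
  [0, 0, -160, 0, 0, 0],
], claw=27)

```text
time_s: 12.6
position: [408.8, 239.6, 185.8]
eef_rot: [0.684, 0.73, 0.005, 0.003]
wrist_force: [0.5, -0.1, -0.1]
gripper_width: 0.306
gripper_force: 0.0
```

```bash
python3 - <<'E'
from h import *
np.set_printoptions(precision=3,suppress=True)
print(mv([610.7,-306.6,120],-0.148), read_state()["joints"])
E
```

```text
[-558.376  164.969   66.194    0.006   -0.012    1.784] [0.282 0.232 1.715 0.    1.184 0.216]
```

Call:
apply_moves([
  [-558, 165, 0, 0, 0, 1.78],
  [-558, 165, 0, 0, 0, 1.78],
  [-558, 165, 0, 0, 0, 1.78],
  [-558, 165, 0, 0, 0, 1.78],
  [-558, 165, 0, 0, 0, 1.78],
  [-558, 165, 0, 0, 0, 1.78],
  [-558, 165, 0, 0, 0, 1.78],
  [-558, 165, 0, 0, 0, 1.78],
  [-558, 165, 0, 0, 0, 1.78],
  [-558, 165, 0, 0, 0, 1.78],
  [-558, 165, 0, 0, 0, 1.78],
  [-558, 165, 0, 0, 0, 1.78],
  [-558, 165, 0, 0, 0, 1.78],
  [-558, 165, 0, 0, 0, 1.78],
  [-558, 165, 0, 0, 0, 1.78],
  [-558, 165, 66, 0, 0, 1.784],
  [-558, 165, 66, 0, 0, 1.784],
  [-558, 165, 66, 0, 0, 1.784],
], claw=60)

```text
time_s: 14.4
position: [606.3, -305.5, 111.5]
eef_rot: [0.997, -0.073, -0.002, -0.001]
wrist_force: [-0.0, 0.6, -0.1]
gripper_width: 0.68
gripper_force: 0.0
```

```bash
python3 - <<'E'
from h import *
np.set_printoptions(precision=3,suppress=True)
st=read_state();print(st["position"],st["joints"])
s=snapshot("top"); save(s,"f.png",(70,110,270,260),4)
E
```

```text
[ 606.336 -305.525  111.461] [-0.639  0.752  1.105  0.     1.29   1.078]
```

View pics/f.png

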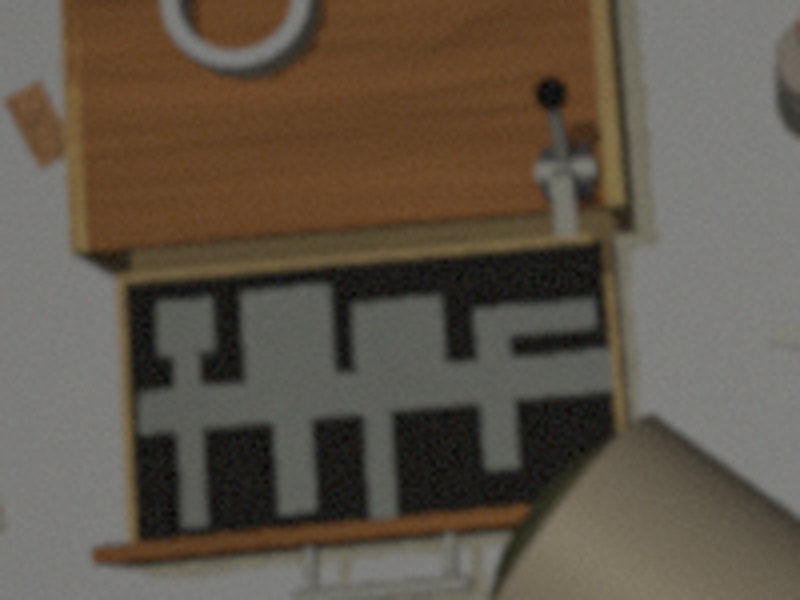

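The top view shows the drawer open, the lever back (ball at crop (550,93)), and four empty pockets. Their handle slots are at crop x 195 (spanner), 295 (scraper), 382 (caliper) and 502 (square), and the finger trough crosses at crop y≈395.

```bash
python3 - <<'E'
from h import *
np.set_printoptions(precision=1,suppress=True)
s=snapshot("top"); im=s["pixels"]; g=im.max(2).astype(np.float32)
K=4; G=cv2.resize(g,None,fx=K,fy=K,interpolation=cv2.INTER_CUBIC)
# rectify: sample image on a cabinet-frame grid at z
B=np.array([405.0,238.5]) # bar when open
def samp(yaw,h):
    X=np.arange(40,215,0.5); Y=np.arange(-175,175,0.5); xx,yy=np.meshgrid(X,Y,indexing="ij")
    c,n=np.cos(yaw),np.sin(yaw); w=np.stack([B[0]+c*xx-n*yy,B[1]+n*xx+c*yy,np.full_like(xx,h)],-1)
    Km=np.array(s["intrinsics"]); q=(w-np.array(s["origin"]))@att(s); u=Km[0,0]*q[...,0]/-q[...,2]+Km[0,2]; v=-Km[1,1]*q[...,1]/-q[...,2]+Km[1,2]
    return X,Y,cv2.remap(g,u.astype(np.float32),v.astype(np.float32),cv2.INTER_LINEAR)
for h in(45,33):
    X,Y,I=samp(0.068,h); M=(I>62)
    def runs(x0,x1):
        p=M[(X>=x0)&(X<x1)].mean(0)>.5; d=np.diff(p.astype(int)); return [(Y[a],Y[b],(Y[a]+Y[b])/2) for a,b in zip(np.nonzero(d==1)[0],np.nonzero(d==-1)[0]) if Y[b]-Y[a]>6]
    for a in range(60,210,15): print(h,a,[tuple(float(round(t,1)) for t in r) for r in runs(a,a+6)])
    for y in(92,28,-35,155,-115,-140):
        p=M[:,(Y>y-4)&(Y<y+4)].mean(1)>.5; d=np.diff(p.astype(int)); print("x",y,X[:-1][d==1],X[:-1][d==-1])
E
```

```text
45 60 []
45 75 []
45 90 []
45 105 []
45 120 []
45 135 []
45 150 []
45 165 []
45 180 []
45 195 []
x 92 [122.5] [ 50. 153.]
x 28 [123.5] [50.5]
x -35 [123.5] [ 51.5 203. ]
x 155 [122.5] [ 50.  151.5]
x -115 [123.  168.5] [ 47.5 154.  190.5]
x -140 [123.5 168.5] [ 72.  154.  190.5]
33 60 []
33 75 []
33 90 []
33 105 []
33 120 []
33 135 []
33 150 []
33 165 []
33 180 []
33 195 []
x 92 [124.5] [ 51.  155.5]
x 28 [125.] [52.]
x -35 [125.] [ 53.  205.5]
x 155 [124.] [ 51. 155.]
x -115 [125.  170.5] [ 50. 156. 193.]
x -140 [125. 171.] [ 74.5 156.5 193. ]
```

```bash
python3 - <<'E'
from h import *
np.set_printoptions(precision=1,suppress=True)
s=snapshot("top"); g=s["pixels"].max(2).astype(np.float32)
B=np.array([405.0,238.5]); yaw=.066; c,n=np.cos(yaw),np.sin(yaw)
X=np.arange(40,215,0.5); Y=np.arange(-165,165,0.5); xx,yy=np.meshgrid(X,Y,indexing="ij"); Km=np.array(s["intrinsics"])
for h in(45,33):
    w=np.stack([B[0]+c*xx-n*yy,B[1]+n*xx+c*yy,np.full_like(xx,h)],-1); q=(w-np.array(s["origin"]))@att(s)
    I=cv2.remap(g,(Km[0,0]*q[...,0]/-q[...,2]+Km[0,2]).astype(np.float32),(-Km[1,1]*q[...,1]/-q[...,2]+Km[1,2]).astype(np.float32),cv2.INTER_LINEAR)
    for a,b in((70,85),(90,115),(160,165),(172,186)):
        p=(I[(X>=a)&(X<b)].mean(0)>60).astype(int); d=np.diff(p); print(h,a,"rise(near/right)",Y[:-1][d==1],"fall(far)",Y[:-1][d==-1])
E
```

```text
45 70 rise(near/right) [-94.  -13.   41.  115.5 162.5] fall(far) [-144.   -77.     7.    68.5  133.5]
45 90 rise(near/right) [-98.  -12.5  41.5 115.5 162.5] fall(far) [-163.5  -72.5    7.5   69.   134. ]
45 160 rise(near/right) [-97.5 -52.5  23.5 116.  163. ] fall(far) [-163.   -73.    11.5   86.5  134.5]
45 172 rise(near/right) [-157.5  -52.5   24.   107.   163. ] fall(far) [-163.   -72.    11.5   87.   143.5]
33 70 rise(near/right) [-10.5  44.  119.5] fall(far) [-141.    10.    72.   137.5]
33 90 rise(near/right) [-96.  -10.   44.5 119.5] fall(far) [-162.5  -70.5   10.    72.5  138. ]
33 160 rise(near/right) [-96.  -50.   26.5 120. ] fall(far) [-162.   -70.5   14.5   90.   139. ]
33 172 rise(near/right) [-156.  -50.   27.  113.] fall(far) [-162.   -70.    14.5   90.5  146. ]
```

```bash
python3 - <<'E'
from h import *
np.set_printoptions(precision=3,suppress=True)
st=read_state();print(st["position"],st["joints"]); print(mv([610.7,-306.6,-10],-0.148))
E
```

```text
[ 608.049 -307.328  115.99 ] [-0.64   0.749  1.099  0.     1.291  1.078]
[  2.179  -1.28  125.994   0.001  -0.003   0.001]
```

Call:
apply_moves([
  [2, -1, 30, 0, 0, 0],
  [2, -1, 60, 0, 0, 0],
  [2, -1, 90, 0, 0, 0],
  [2, -1, 110, 0, 0, 0],
  [2, -1, 120, 0, 0, 0],
  [2, -1, 123, 0, 0, 0],
  [2, -1, 123, 0, 0, 0],
  [2, -1, 123, 0, 0, 0],
  [2, -1, 123, 0, 0, 0],
])

```text
time_s: 15.45
position: [609.9, -307.2, -7.8]
eef_rot: [0.997, -0.074, 0.001, 0.001]
wrist_force: [0.5, 0.3, -0.9]
gripper_width: 0.681
gripper_force: 0.0
```

```bash
python3 - <<'E'
from h import *
np.set_printoptions(precision=1,suppress=True)
st=read_state();p=st["position"];print(p,st["wrist_force"]); s=snapshot("side");P=cloud(s)
print(mv([610.7,-306.6,-10],-0.148))
save(s,"g.png",(270,150,370,225),7)
for z in(-19,0,19): print(z,[(proj(s,p+np.array([0,y,z]))-[270,150])*7 for y in(-38,38)])
E
```

```text
[ 609.9 -307.2   -7.8] [ 0.5  0.3 -0.9]
[ 0.8 -0.6  1.9  0.  -0.  -0. ]
-19 [array([263.4, 287.5]), array([192.3, 373.6])]
0 [array([264.1, 254.5]), array([192.4, 340.1])]
19 [array([264.7, 221.1]), array([192.6, 306.2])]
```

View pics/g.png

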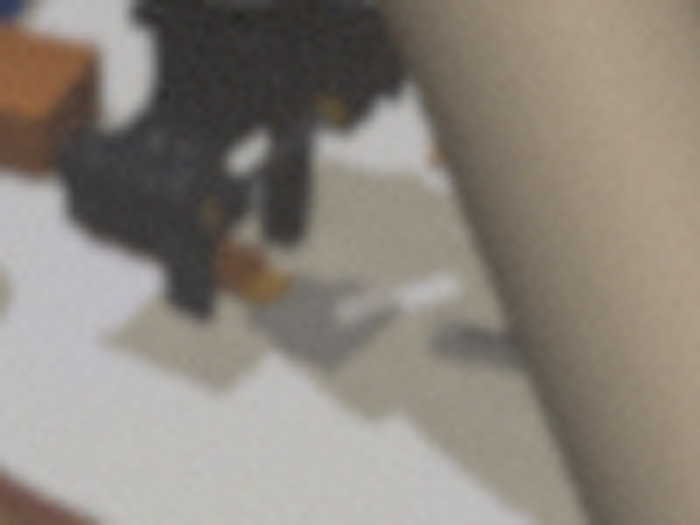

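The fingers at crop (190,315) and (285,240) straddle the scraper handle just behind its brass neck, as intended. I lower slightly and grip.

Call:
apply_moves([
  [1, 0, 1.5, 0, 0, 0],
  [1, 0, 3, 0, 0, 0],
  [1, 0, 4, 0, 0, 0],
  [1, 0, 4, 0, 0, 0],
])

```text
time_s: 15.9
position: [610.5, -307.1, -12.3]
eef_rot: [0.997, -0.074, 0.0, 0.0]
wrist_force: [-3.1, 1.8, 5.1]
gripper_width: 0.682
gripper_force: 3.0
```

Call:
apply_moves([
  [0, 0, 0, 0, 0, 0],
  [0, 0, 0, 0, 0, 0],
  [0, 0, 0, 0, 0, 0],
  [0, 0, 0, 0, 0, 0],
  [0, 0, 0, 0, 0, 0],
  [0, 0, 0, 0, 0, 0],
  [0, 0, 0, 0, 0, 0],
  [0, 0, 0, 0, 0, 0],
], claw=10, newtons=30)

```text
time_s: 16.7
position: [611.0, -307.1, -12.3]
eef_rot: [0.997, -0.074, 0.001, 0.0]
wrist_force: [0.8, 1.4, 5.2]
gripper_width: 0.266
gripper_force: 31.3
```

```bash
cat >> h.py <<'E'
def rel(p0,psi0,p1,psi1):
    R0=R.from_euler("z",psi0)*R.from_euler("x",np.pi); return np.round(np.r_[R0.inv().apply(np.array(p1,float)-p0),0,0,-(psi1-psi0)],3)
E
python3 - <<'E'
from h import *
a=[611,-307,-12]; m=[575,0,130]; e=[540,304.4,130]
print(rel(a,-.148,m,1.53)); print(rel(m,1.53,e,3.2076))
E
```

```text
[ -80.877 -298.335 -142.       0.       0.      -1.678]
[302.719 -47.386  -0.      0.      0.     -1.678]
```

Call:
apply_moves([
  [0, 0, -20, 0, 0, 0],
  [0, 0, -60, 0, 0, 0],
  [0, 0, -100, 0, 0, 0],
  [0, 0, -130, 0, 0, 0],
  [-7, -25, -142, 0, 0, -0.14],
  [-14, -50, -142, 0, 0, -0.28],
  [-20, -75, -142, 0, 0, -0.42],
  [-27, -99, -142, 0, 0, -0.56],
  [-34, -124, -142, 0, 0, -0.7],
  [-40, -149, -142, 0, 0, -0.84],
  [-47, -174, -142, 0, 0, -0.98],
  [-54, -199, -142, 0, 0, -1.12],
  [-61, -224, -142, 0, 0, -1.26],
  [-67, -248, -142, 0, 0, -1.4],
  [-74, -273, -142, 0, 0, -1.54],
  [-81, -298, -142, 0, 0, -1.678],
])

```text
time_s: 18.3
position: [573.9, 0.7, 128.6]
eef_rot: [0.719, 0.695, -0.0, -0.0]
wrist_force: [0.6, 1.2, -1.1]
gripper_width: 0.267
gripper_force: 30.0
```

Call:
apply_moves([
  [25, -4, 0, 0, 0, -0.14],
  [50, -8, 0, 0, 0, -0.28],
  [76, -12, 0, 0, 0, -0.42],
  [101, -16, 0, 0, 0, -0.56],
  [126, -20, 0, 0, 0, -0.7],
  [151, -24, 0, 0, 0, -0.84],
  [177, -28, 0, 0, 0, -0.98],
  [202, -32, 0, 0, 0, -1.12],
  [227, -36, 0, 0, 0, -1.26],
  [252, -39, 0, 0, 0, -1.4],
  [278, -43, 0, 0, 0, -1.54],
  [303, -47, 0, 0, 0, -1.678],
  [303, -47, 0, 0, 0, -1.678],
  [303, -47, 0, 0, 0, -1.678],
  [303, -47, 0, 0, 0, -1.678],
])

```text
time_s: 19.8
position: [539.9, 303.4, 128.7]
eef_rot: [-0.032, 0.999, -0.0, -0.0]
wrist_force: [-0.7, -0.2, -1.8]
gripper_width: 0.27
gripper_force: 30.0
```

```bash
python3 - <<'E'
from h import *
np.set_printoptions(precision=3,suppress=True)
st=read_state(); print(st["position"],st["joints"],st["gripper_width"]*88.1); print(mv([540.1,304.4,62],3.2076-2*np.pi))
s=snapshot("side"); save(s,"i.png",(60,180,240,320),4.4)
E
```

```text
[539.938 303.377 128.72 ] [ 0.323  0.602  1.32  -0.     1.22  -1.311] 23.77775527103482
[-0.254  1.038 66.72  -0.    -0.    -0.003]
```

View pics/i.png

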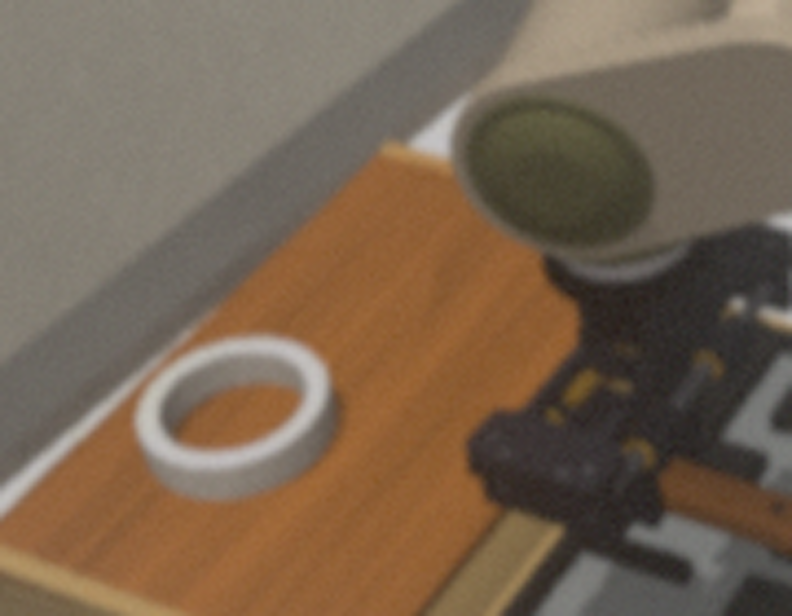

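Call:
apply_moves([
  [0, 1, 25, 0, 0, 0],
  [0, 1, 50, 0, 0, 0],
  [0, 1, 75, 0, 0, 0],
  [0, 1, 88, 0, 0, 0],
  [0, 1, 90, 0, 0, 0],
  [0, 1, 90, 0, 0, 0],
  [0, 1, 90, 0, 0, 0],
])

```text
time_s: 20.55
position: [540.4, 305.5, 40.3]
eef_rot: [-0.033, 0.999, 0.0, 0.001]
wrist_force: [0.1, -0.5, -1.4]
gripper_width: 0.27
gripper_force: 30.0
```

Call:
apply_moves([
  [0, 0, 3, 0, 0, 0],
  [0, 0, 6, 0, 0, 0],
  [0, 0, 9, 0, 0, 0],
  [0, 0, 12, 0, 0, 0],
  [0, 0, 15, 0, 0, 0],
  [0, 0, 17, 0, 0, 0],
  [0, 0, 17, 0, 0, 0],
])

```text
time_s: 21.25
position: [542.5, 305.8, 25.9]
eef_rot: [-0.033, 0.999, 0.001, 0.004]
wrist_force: [-0.2, -2.6, 23.9]
gripper_width: 0.268
gripper_force: 30.0
```

Call:
apply_moves([
  [0, 0, -4, 0, 0, 0],
  [0, -1, -4, 0, 0, 0],
  [0, -1, -4, 0, 0, 0],
  [0, -1, -1, 0, 0, 0],
  [0, -1, 1, 0, 0, 0],
  [0, -1, 1, 0, 0, 0],
])

```text
time_s: 21.85
position: [543.3, 304.9, 25.7]
eef_rot: [-0.033, 0.999, 0.001, 0.005]
wrist_force: [0.2, -3.4, 31.1]
gripper_width: 0.27
gripper_force: 30.0
```

```bash
python3 - <<'E'
from h import *
np.set_printoptions(precision=1,suppress=True)
st=read_state(); print(st["position"],st["wrist_force"],st["moment"])
for n in("side","top"):
    s=snapshot(n);P=cloud(s);hsv=cv2.cvtColor(s["pixels"],cv2.COLOR_RGB2HSV)
    k=(P[...,0]>440)&(P[...,0]<640)&(P[...,1]>265)&(P[...,1]<345)&(P[...,2]>25)&(P[...,2]<75)
    m=k&(hsv[...,1]>100)&(hsv[...,0]<18)&(P[...,0]<535); p=P[m]; print(n,k.sum(),m.sum())
    if m.sum()>20:
        for a in range(450,540,10):
            q=p[(p[:,0]>=a)&(p[:,0]<a+10)]
            if len(q): print(a,len(q),np.percentile(q[:,2],80),np.median(q,axis=0))
    b=k&(hsv[...,1]<60)&(P[...,0]>570); p=P[b]; 
    for a in range(570,640,10):
        q=p[(p[:,0]>=a)&(p[:,0]<a+10)]
        if len(q): print("back",a,len(q),np.median(q,axis=0),np.percentile(q[:,2],[20,80]))
save(snapshot("top"),"j.png",(90,150,220,250),6)
E
```

```text
[543.3 304.9  25.7] [ 0.2 -3.4 31.1] [-0.5 -0.1 -0.1]
side 1303 466
450 13 74.16951832372084 [451.6 293.8  73.8]
460 57 63.896171728144466 [464.1 303.8  62.2]
470 47 63.6474210717324 [475.4 306.   62.3]
480 45 63.62270817636909 [485.2 307.   62.1]
490 44 61.83058939866237 [495.3 307.5  60.6]
500 46 61.500114821647344 [505.2 307.4  60.1]
510 49 61.498092609667744 [514.9 309.3  59.9]
520 47 60.50938748152828 [525.  310.2  59.4]
530 9 59.59232525605544 [531.2 308.7  57.6]
back 580 1 [583.2 266.1  47.6] [47.6 47.6]
back 590 1 [592.2 265.7  46.2] [46.2 46.2]
back 620 10 [626.4 284.9  48.4] [46.8 49.1]
back 630 1 [630.4 300.6  44.5] [44.5 44.5]
top 549 51
450 21 74.01389793171552 [454.9 279.3  72.9]
460 2 44.93809240851279 [461.3 282.6  44.5]
480 2 45.3144848244613 [485.7 273.3  45. ]
490 1 46.4481225905015 [492.7 283.9  46.4]
back 570 11 [575.2 276.4  38.1] [34.8 45.5]
back 580 2 [589.3 272.4  48.6] [46.8 50.3]
back 590 25 [597.2 279.1  42.4] [39.5 47.3]
back 600 41 [605.8 284.5  40.9] [36.9 45.3]
back 610 45 [614.4 285.   39.1] [36.9 47.3]
back 620 60 [626.3 291.5  38.3] [34.  46.1]
back 630 6 [632.2 277.7  45. ] [42.5 48.4]
```

View pics/j.png

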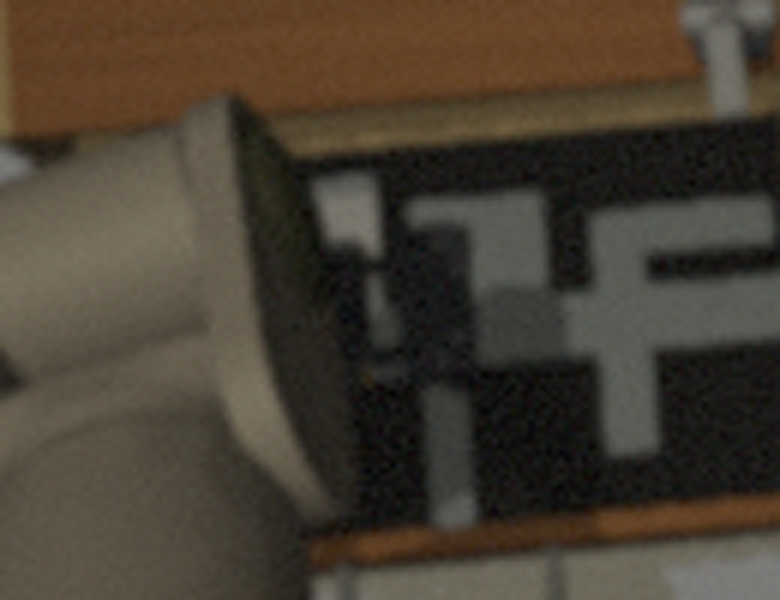

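The top view shows the blade in its pocket at crop (350,210). The side depth shows the handle's tail standing about 11 mm high on the slot's front end, so the scraper has to go a few mm further back.

Call:
apply_moves([
  [0, 0, -6, 0, 0, 0],
  [-4, 0, -6, 0, 0, 0],
  [-4, 0, -6, 0, 0, 0],
  [-4, 0, -3, 0, 0, 0],
  [-4, 0, 0, 0, 0, 0],
  [-4, 0, 2, 0, 0, 0],
  [-4, 0, 2, 0, 0, 0],
])

```text
time_s: 22.7
position: [548.3, 304.9, 24.6]
eef_rot: [-0.033, 0.999, 0.001, 0.006]
wrist_force: [0.9, -6.0, 37.4]
gripper_width: 0.267
gripper_force: 30.0
```

```bash
cat >> h.py <<'E'
def tops(y0,y1,sat=100):
    s=snapshot("side");P=cloud(s);hsv=cv2.cvtColor(s["pixels"],cv2.COLOR_RGB2HSV)
    m=(P[...,1]>y0)&(P[...,1]<y1)&(P[...,2]>25)&(P[...,2]<75)&(P[...,0]>456)&(P[...,0]<530)&(hsv[...,1]>sat)&(hsv[...,0]<18); p=P[m]
    for a in range(456,530,10):
        q=p[(p[:,0]>=a)&(p[:,0]<a+10)]
        if len(q): print(a,len(q),np.round([np.percentile(q[:,2],80),np.median(q[q[:,2]>np.percentile(q[:,2],50)][:,1]) if len(q)>2 else 0],1))
E
python3 - <<'E'
from h import *
print(read_state()["position"],read_state()["wrist_force"]); tops(265,345)
E
```

```text
[548.26676352 304.91933342  24.60958268] [ 0.91224885 -5.96058257 37.36781161]
456 14 [ 61.5 303.6]
466 57 [ 65.1 301.9]
476 40 [ 64.2 303.4]
486 46 [ 63.4 299.8]
496 46 [ 62.5 304.9]
506 44 [ 61.1 303. ]
516 43 [ 60.6 305.8]
526 20 [ 59.9 306.3]
```

Call:
apply_moves([
  [0, 0, -7, 0, 0, 0],
  [4, -2.5, -7, 0, 0, 0],
  [4, -2.5, -7, 0, 0, 0],
  [4, -2.5, -7, 0, 0, 0],
  [4, -2.5, -3, 0, 0, 0],
  [4, -2.5, 0, 0, 0, 0],
  [4, -2.5, 0, 0, 0, 0],
])

```text
time_s: 23.45
position: [543.5, 302.9, 23.8]
eef_rot: [-0.033, 0.999, 0.001, 0.005]
wrist_force: [0.4, 1.3, 33.1]
gripper_width: 0.273
gripper_force: 30.0
```

```bash
python3 - <<'E'
from h import *
print(read_state()["position"],read_state()["wrist_force"],read_state()["moment"]); tops(265,345)
E
```

```text
[543.52718666 302.9009103   23.81241819] [ 0.41442463  1.26010712 33.13037204] [ 0.19320795 -0.22289953  0.09768157]
456 31 [ 64.4 297.7]
466 45 [ 64.8 297.6]
476 47 [ 63.7 299. ]
486 48 [ 63.5 301.6]
496 43 [ 62.2 300.5]
506 48 [ 62.  303.3]
516 46 [ 60.2 299.9]
526 19 [ 60.  299.4]
```

Call:
apply_moves([
  [0, 0, -2, 0, 0, 0],
  [0, 0, -2, 0, 0, 0],
  [0, 0, -2, 0, 0, 0],
  [0, 0, -2, 0, 0, 0],
  [0, 0, -40, 0, 0, 0],
  [0, 0, -80, 0, 0, 0],
  [60, -150, -100, 0, 0, 0],
  [120, -300, -100, 0, 0, 0],
  [120, -300, -100, 0, 0, 0],
  [120, -300, -100, 0, 0, 0],
  [120, -300, -100, 0, 0, 0],
  [120, -300, -100, 0, 0, 0],
], claw=44)

```text
time_s: 24.7
position: [445.4, 15.8, 116.7]
eef_rot: [-0.033, 0.999, 0.0, -0.002]
wrist_force: [1.6, -0.5, -0.2]
gripper_width: 0.5
gripper_force: 0.0
```

```bash
python3 - <<'E'
from h import *
s=snapshot("top"); save(s,"k.png",(90,150,220,250),6)
print(read_state()["position"],read_state()["joints"])
P=cloud(s);hsv=cv2.cvtColor(s["pixels"],cv2.COLOR_RGB2HSV)
k=np.zeros(P.shape[:2],bool);k[175:240,130:165]=1
k&=(hsv[...,1]>90)&(hsv[...,2]>45)&(P[...,0]>463)
v,u=np.nonzero(k); w=np.array([ray(s,a,b,55)[:2] for a,b in zip(u,v)],np.float32); print(len(w),cv2.minAreaRect(w),cv2.boxPoints(cv2.minAreaRect(w)))
p=P[k]
for a in range(450,600,12):
    q=p[(p[:,0]>=a)&(p[:,0]<a+12)]
    if len(q): print(a,len(q),np.round([q[:,1].mean(),np.median(q[:,2])],1))
E
```

```text
[444.19260382  10.4077889  116.84102283] [-0.24006038  0.26771848  1.87216793 -0.00262998  1.00538198 -1.8716857 ]
418 ((547.755859375, 290.6573486328125), (93.05181121826172, 171.13722229003906), 88.9049072265625) [[461.3137  245.77531]
 [632.4196  242.50456]
 [634.198   335.53937]
 [463.0921  338.81012]]
462 40 [296.7  63.2]
474 47 [297.6  63.2]
486 41 [298.5  61.1]
498 41 [298.2  59.8]
510 45 [299.5  60.9]
522 40 [300.3  58.2]
534 36 [300.4  57.2]
546 29 [301.7  50.2]
558 6 [302.  49.]
```

View pics/k.png

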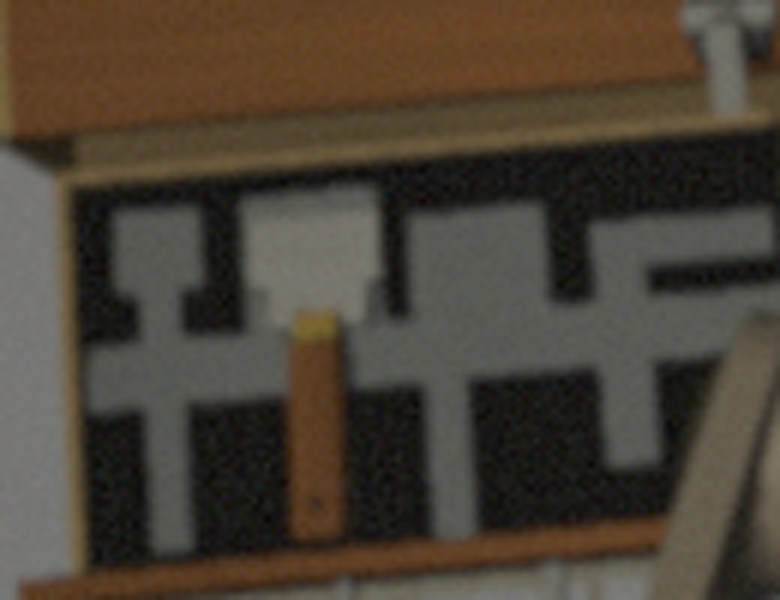

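The scraper now lies about 7 mm short: there is a gap above the blade at crop (310,200), and its tail at (316,540) sits on the drawer-front edge. I will find its origin, regrasp there and shift it back.

```bash
python3 - <<'E'
from h import *
s=snapshot("top"); hsv=cv2.cvtColor(s["pixels"],cv2.COLOR_RGB2HSV)
for u in(141,143,145): print(u,[(r,int(hsv[r,u,0]),int(hsv[r,u,1]),int(hsv[r,u,2])) for r in list(range(183,190))+list(range(198,212))+list(range(234,244))])
px=lambda cx,cy:(90+cx/6,150+cy/6)
print("tail",ray(s,*px(316,538),63),"brass",ray(s,*px(314,338),55),"blade end",ray(s,*px(312,212),40),"pocket end",ray(s,*px(311,190),33))
E
```

```text
141 [(183, 39, 20, 89), (184, 35, 16, 95), (185, 30, 18, 100), (186, 27, 21, 107), (187, 25, 26, 116), (188, 24, 30, 119), (189, 30, 24, 117), (198, 25, 26, 120), (199, 27, 24, 116), (200, 24, 33, 117), (201, 21, 58, 115), (202, 20, 105, 117), (203, 21, 144, 119), (204, 22, 152, 119), (205, 23, 149, 115), (206, 22, 151, 103), (207, 17, 161, 92), (208, 14, 156, 93), (209, 14, 162, 93), (210, 13, 156, 93), (211, 14, 175, 92), (234, 13, 137, 80), (235, 13, 149, 87), (236, 14, 152, 92), (237, 14, 151, 93), (238, 15, 177, 82), (239, 14, 149, 70), (240, 11, 114, 49), (241, 14, 128, 50), (242, 10, 149, 72), (243, 14, 152, 92)]
143 [(183, 38, 23, 90), (184, 18, 14, 92), (185, 30, 15, 102), (186, 21, 23, 112), (187, 25, 24, 117), (188, 25, 26, 117), (189, 25, 24, 118), (198, 24, 21, 121), (199, 27, 24, 117), (200, 24, 32, 118), (201, 20, 63, 121), (202, 21, 120, 119), (203, 21, 148, 119), (204, 22, 153, 117), (205, 22, 147, 109), (206, 20, 147, 97), (207, 14, 143, 89), (208, 13, 153, 90), (209, 14, 156, 90), (210, 14, 169, 86), (211, 14, 158, 89), (234, 14, 140, 73), (235, 13, 143, 84), (236,
[... 275 characters left out ...]
, (189, 25, 24, 116), (198, 25, 25, 121), (199, 23, 28, 119), (200, 19, 34, 119), (201, 21, 58, 115), (202, 20, 105, 107), (203, 20, 133, 107), (204, 22, 146, 101), (205, 22, 147, 92), (206, 20, 147, 80), (207, 14, 138, 74), (208, 12, 152, 74), (209, 14, 168, 73), (210, 14, 163, 75), (211, 13, 163, 69), (234, 13, 154, 86), (235, 13, 143, 91), (236, 13, 156, 88), (237, 14, 148, 88), (238, 13, 160, 78), (239, 13, 155, 64), (240, 14, 158, 42), (241, 12, 116, 57), (242, 15, 153, 80), (243, 15, 171, 91)]
tail [454.45143325 295.71922959  63.        ] brass [546.19062605 300.39388438  55.        ] blade end [607.56962988 306.58638705  40.        ] pocket end [619.434101   309.23917808  33.        ]
```

```bash
python3 - <<'E'
from h import *
np.set_printoptions(precision=1,suppress=True)
st=read_state();print(st["position"],mv([535,301.3,75],3.2076))
E
```

```text
[445.4  13.2 116.9] [-106.9  282.2   41.5   -0.    -0.    -0. ]
```

Call:
apply_moves([
  [-50, 130, 0, 0, 0, 0],
  [-107, 282, 0, 0, 0, 0],
  [-107, 282, 0, 0, 0, 0],
  [-107, 282, 0, 0, 0, 0],
  [-107, 282, 0, 0, 0, 0],
  [-107, 282, 0, 0, 0, 0],
  [-107, 282, 0, 0, 0, 0],
  [-107, 282, 0, 0, 0, 0],
  [-107, 282, 0, 0, 0, 0],
  [-107, 282, 0, 0, 0, 0],
  [-107, 282, 40, 0, 0, 0],
  [-107, 282, 40, 0, 0, 0],
  [-107, 282, 40, 0, 0, 0],
  [-107, 282, 40, 0, 0, 0],
])

```text
time_s: 26.2
position: [536.3, 305.6, 79.5]
eef_rot: [-0.033, 0.999, 0.0, 0.001]
wrist_force: [0.8, 0.1, 0.6]
gripper_width: 0.503
gripper_force: 0.0
```

```bash
python3 - <<'E'
from h import *
np.set_printoptions(precision=2,suppress=True)
st=read_state();print(st["position"],mv([535,301.3,28],3.2076))
E
```

```text
[536.26 305.62  79.49] [ 1.65 -4.26 51.49  0.    0.   -0.  ]
```

Call:
apply_moves([
  [1.5, -4, 15, 0, 0, 0],
  [1.5, -4, 30, 0, 0, 0],
  [1.5, -4, 42, 0, 0, 0],
  [1.5, -4, 50, 0, 0, 0],
  [1.5, -4, 50, 0, 0, 0],
  [1.5, -4, 50, 0, 0, 0],
])

```text
time_s: 26.8
position: [534.3, 301.7, 27.9]
eef_rot: [-0.033, 0.999, 0.0, -0.0]
wrist_force: [0.4, 0.2, 0.1]
gripper_width: 0.5
gripper_force: 0.0
```

Call:
apply_moves([
  [0, 0, 0, 0, 0, 0],
  [0, 0, 0, 0, 0, 0],
  [0, 0, 0, 0, 0, 0],
  [0, 0, 0, 0, 0, 0],
  [0, 0, 0, 0, 0, 0],
  [0, 0, 0, 0, 0, 0],
], claw=10)

```text
time_s: 27.4
position: [534.3, 302.0, 28.0]
eef_rot: [-0.033, 0.999, 0.0, 0.0]
wrist_force: [-1.5, 3.8, 3.0]
gripper_width: 0.27
gripper_force: 30.0
```

Call:
apply_moves([
  [0, 0, -4, 0, 0, 0],
  [0, 0, -8, 0, 0, 0],
  [-3, 1, -8, 0, 0, 0],
  [-6, 2, -8, 0, 0, 0],
  [-9.5, 3, -8, 0, 0, 0],
  [-9.5, 3, -8, 0, 0, 0],
  [-9.5, 3, -8, 0, 0, 0],
  [-9.5, 3, -8, 0, 0, 0],
])

```text
time_s: 28.2
position: [543.5, 305.1, 35.6]
eef_rot: [-0.033, 0.999, -0.0, -0.0]
wrist_force: [0.2, 0.5, -1.9]
gripper_width: 0.271
gripper_force: 30.0
```

```bash
python3 - <<'E'
from h import *
np.set_printoptions(precision=2,suppress=True)
st=read_state();print(st["position"],st["wrist_force"],mv([544.4,304.5,22],3.2076)); tops(265,345)
E
```

```text
[543.47 305.12  35.6 ] [ 0.16  0.46 -1.89] [-0.89 -0.68 13.6  -0.   -0.    0.  ]
456 35 [ 71.7 302.3]
466 47 [ 72.3 301.6]
476 46 [ 71.5 301. ]
486 47 [ 70.4 302.8]
496 43 [ 69.5 302.6]
506 43 [ 69.1 304.4]
516 41 [ 68.7 305.3]
526 20 [ 67.6 301.6]
```

Call:
apply_moves([
  [-1, -0.5, 4, 0, 0, 0],
  [-1, -0.5, 7, 0, 0, 0],
  [-1, -0.5, 10, 0, 0, 0],
  [-1, -0.5, 12, 0, 0, 0],
  [-1, -0.5, 13.5, 0, 0, 0],
  [-1, -0.5, 13.5, 0, 0, 0],
])

```text
time_s: 28.85
position: [544.6, 304.9, 22.3]
eef_rot: [-0.033, 0.999, 0.0, 0.0]
wrist_force: [-0.7, -0.8, 2.3]
gripper_width: 0.27
gripper_force: 30.0
```

```bash
python3 - <<'E'
from h import *
np.set_printoptions(precision=2,suppress=True)
st=read_state();print(st["position"],st["wrist_force"]); tops(265,345)
E
```

```text
[544.65 304.88  22.26] [-0.7  -0.81  2.32]
456 31 [ 52.4 303.9]
466 44 [ 53.6 302. ]
476 44 [ 53.7 300.9]
486 52 [ 52.9 303.6]
496 44 [ 52.6 300.5]
506 46 [ 53.6 303.4]
516 51 [ 52.8 306. ]
526 14 [ 52.4 308.4]
```

Call:
apply_moves([
  [0, 0, 0, 0, 0, 0],
  [0, 0, 0, 0, 0, 0],
  [0, 0, 0, 0, 0, 0],
  [0, 0, 0, 0, 0, 0],
  [0, 0, -30, 0, 0, 0],
  [0, 0, -70, 0, 0, 0],
  [0, 0, -110, 0, 0, 0],
  [0, 0, -110, 0, 0, 0],
], claw=44)

```text
time_s: 29.7
position: [546.9, 305.7, 138.0]
eef_rot: [-0.033, 0.999, 0.001, 0.005]
wrist_force: [0.9, 0.2, 1.2]
gripper_width: 0.5
gripper_force: 0.0
```

```bash
python3 - <<'E'
from h import *
np.set_printoptions(precision=1,suppress=True)
st=read_state();print(st["position"],st["joints"]); tops(265,345)
s=snapshot("top"); im1=cv2.imread("pics/top1.png"); print("change", [int(np.abs(s["pixels"][r0:r1,c0:c1,::-1].astype(int)-im1[r0:r1,c0:c1]).mean()) for r0,r1,c0,c1 in((155,210,260,305),(150,215,340,375),(215,275,285,310),(215,275,352,382))])
c=lambda x,y:(240+x/4.5,140+y/4.5)
print("scraper tail",ray(s,*c(550,70),18),"brass",ray(s,*c(535,208),18),"blade end",ray(s,*c(525,305),4))
print("square tail",ray(s,*c(241,104),18),"front",ray(s,*c(209,271),18), "blade tip",ray(s,*c(105,245),5))
print("cal tail",ray(s,*c(262,345),9),"slider c",ray(s,*c(275,533),13),"slider top/bot",ray(s,*c(275,509),13),ray(s,*c(275,557),13),"jaw end",ray(s,*c(270,583),9))
print("span tail",ray(s,*c(540,345),10),"jaws",ray(s,*c(558,590),10),ray(s,*c(604,582),10))
E
```

```text
[546.9 305.7 138. ] [ 0.3  0.6  1.3  0.   1.2 -1.3]
456 31 [ 52.  303.4]
466 44 [ 52.9 301.9]
476 44 [ 52.9 303.4]
486 48 [ 53.5 302.4]
496 43 [ 53.1 302.8]
506 47 [ 53.3 304.3]
516 39 [ 53.2 306.2]
526 12 [ 51.2 304.4]
change [7, 15, 7, 7]
scraper tail [ 687.3 -319.2   18. ] brass [ 597.1 -305.    18. ] blade end [ 536.7 -298.5    4. ]
square tail [ 668.6 -119.1   18. ] front [560.8 -95.6  18. ] blade tip [581.  -30.1   5. ]
cal tail [ 513.9 -128.4    9. ] slider c [ 395.  -132.7   13. ] slider top/bot [ 410.  -133.1   13. ] [ 380.2 -132.2   13. ] jaw end [ 364.2 -128.9    9. ]
span tail [ 510.  -305.6   10. ] jaws [ 355.3 -309.3   10. ] [ 359.5 -338.5   10. ]
```

```bash
python3 - <<'E'
from h import *
np.set_printoptions(precision=1,suppress=True)
a=[545,305,135]; m=[560,100,135]; e=[610.5,-105.5,90]
print(rel(a,3.2076,m,1.5)); print(rel(m,1.5,e,-.222))
s=snapshot("top");P=cloud(s);z=P[...,2]
for r in range(216,275,3):
    q=[u for u in range(285,312) if z[r,u]>5.0]
    if q: print(r,len(q),np.array([ray(s,np.mean(q),r,9)[:2]]), q[0],q[-1])
E
```

```text
[  -1.4 -205.5   -0.     0.     0.     1.7]
[-201.4   64.9   45.     0.     0.     1.7]
216 8 [[ 515.9 -128.2]] 292 308
219 7 [[ 507.1 -135.4]] 296 311
222 7 [[ 498.6 -131. ]] 296 304
225 9 [[ 490.  -130.6]] 285 309
228 7 [[ 481.5 -126. ]] 293 301
231 7 [[ 472.8 -132.7]] 296 310
234 6 [[ 464.4 -124.4]] 289 301
237 10 [[ 455.9 -124.3]] 288 304
240 8 [[ 447.3 -125.8]] 290 303
243 7 [[ 438.9 -121.5]] 286 302
246 6 [[ 430.3 -129.5]] 297 302
249 6 [[ 421.8 -128.3]] 295 302
252 6 [[ 413.3 -131.8]] 298 303
255 9 [[ 405.  -126.7]] 285 304
258 10 [[ 396.4 -131.3]] 296 305
261 19 [[ 388.3 -118.3]] 287 305
264 16 [[ 379.9 -119.3]] 287 306
267 19 [[ 371.7 -114.4]] 285 305
270 1 [[363.8 -95.1]] 288 288
273 3 [[ 354.9 -114.5]] 289 306
```

Call:
apply_moves([
  [0, -40, 0, 0, 0, 0.3],
  [0, -80, 0, 0, 0, 0.6],
  [-1, -120, 0, 0, 0, 0.9],
  [-1, -160, 0, 0, 0, 1.2],
  [-1, -205, 0, 0, 0, 1.5],
  [-1, -205, 0, 0, 0, 1.7],
  [-1, -205, 0, 0, 0, 1.7],
  [-1, -205, 0, 0, 0, 1.7],
  [-1, -205, 0, 0, 0, 1.7],
  [-1, -205, 0, 0, 0, 1.7],
  [-1, -205, 0, 0, 0, 1.7],
  [-1, -205, 0, 0, 0, 1.7],
  [-1, -205, 0, 0, 0, 1.7],
], claw=56)

```text
time_s: 31.15
position: [558.5, 100.3, 130.6]
eef_rot: [0.729, 0.684, -0.001, -0.001]
wrist_force: [-0.6, -0.4, -0.3]
gripper_width: 0.637
gripper_force: 0.0
```

Call:
apply_moves([
  [-50, 16, 0, 0, 0, 0.4],
  [-100, 32, 0, 0, 0, 0.8],
  [-150, 48, 10, 0, 0, 1.2],
  [-201, 65, 30, 0, 0, 1.722],
  [-201, 65, 45, 0, 0, 1.722],
  [-201, 65, 45, 0, 0, 1.722],
  [-201, 65, 45, 0, 0, 1.722],
  [-201, 65, 45, 0, 0, 1.722],
  [-201, 65, 45, 0, 0, 1.722],
  [-201, 65, 45, 0, 0, 1.722],
  [-201, 65, 45, 0, 0, 1.722],
  [-201, 65, 45, 0, 0, 1.722],
  [-201, 65, 45, 0, 0, 1.722],
  [-201, 65, 45, 0, 0, 1.722],
  [-201, 65, 45, 0, 0, 1.722],
])

```text
time_s: 32.65
position: [611.2, -104.3, 86.8]
eef_rot: [0.994, -0.106, -0.0, -0.0]
wrist_force: [-0.2, -0.1, 1.0]
gripper_width: 0.634
gripper_force: 0.0
```

```bash
python3 - <<'E'
from h import *
np.set_printoptions(precision=2,suppress=True)
st=read_state();print(st["position"],st["joints"],mv([610.5,-105.5,-11],-.222))
E
```

```text
[ 611.21 -104.32   86.81] [-0.36  0.65  1.36 -0.    1.14  1.43] [-0.38  1.31 97.81 -0.    0.    0.01]
```

Call:
apply_moves([
  [0, 1, 30, 0, 0, 0],
  [0, 1, 60, 0, 0, 0],
  [0, 1, 85, 0, 0, 0],
  [0, 1, 94, 0, 0, 0],
  [0, 1, 97, 0, 0, 0],
  [0, 1, 97, 0, 0, 0],
  [0, 1, 97, 0, 0, 0],
])

```text
time_s: 33.35
position: [611.9, -105.6, -8.5]
eef_rot: [0.994, -0.107, 0.001, 0.0]
wrist_force: [0.2, 0.1, 0.5]
gripper_width: 0.636
gripper_force: 0.0
```

Call:
apply_moves([
  [0, 0, 0, 0, 0, 0],
  [0, 0, 0, 0, 0, 0],
  [0, 0, 0, 0, 0, 0],
  [0, 0, 0, 0, 0, 0],
  [0, 0, 0, 0, 0, 0],
  [0, 0, 0, 0, 0, 0],
  [0, 0, 0, 0, 0, 0],
  [0, 0, 0, 0, 0, 0],
], claw=8, newtons=45)

```text
time_s: 34.15
position: [611.2, -105.3, -9.7]
eef_rot: [0.994, -0.107, 0.0, 0.0]
wrist_force: [0.5, 0.6, 1.5]
gripper_width: 0.224
gripper_force: 44.9
```

```bash
python3 - <<'E'
from h import *
np.set_printoptions(precision=2,suppress=True)
p=read_state()["position"]; print(p)
m=[575,30,130]; e=[549.5,163.7,100]
print(rel(p,-.222,m,1.45)); print(rel(m,1.45,e,.066+np.pi))
E
```

```text
[ 611.21 -105.34   -9.71]
[ -65.12 -124.05 -139.71    0.      0.     -1.67]
[129.65 -41.42  30.     0.     0.    -1.76]
```

Call:
apply_moves([
  [0, 0, -20, 0, 0, 0],
  [0, 0, -60, 0, 0, 0],
  [0, 0, -100, 0, 0, 0],
  [-5, -10, -130, 0, 0, -0.14],
  [-10, -20, -140, 0, 0, -0.28],
  [-16, -30, -140, 0, 0, -0.42],
  [-21, -41, -140, 0, 0, -0.56],
  [-27, -52, -140, 0, 0, -0.7],
  [-33, -62, -140, 0, 0, -0.84],
  [-38, -72, -140, 0, 0, -0.98],
  [-43, -83, -140, 0, 0, -1.12],
  [-49, -93, -140, 0, 0, -1.26],
  [-54, -103, -140, 0, 0, -1.4],
  [-60, -114, -140, 0, 0, -1.54],
  [-65, -124, -140, 0, 0, -1.67],
  [-65, -124, -140, 0, 0, -1.67],
])

```text
time_s: 35.75
position: [573.5, 30.6, 129.9]
eef_rot: [0.746, 0.666, -0.0, -0.0]
wrist_force: [0.5, -0.3, -1.4]
gripper_width: 0.222
gripper_force: 44.9
```

Call:
apply_moves([
  [10, -3, 0, 0, 0, -0.14],
  [20, -6, 0, 0, 0, -0.28],
  [30, -10, 0, 0, 0, -0.42],
  [40, -13, 0, 0, 0, -0.56],
  [50, -16, 0, 0, 0, -0.7],
  [60, -19, 0, 0, 0, -0.84],
  [70, -22, 0, 0, 0, -0.98],
  [80, -26, 0, 0, 0, -1.12],
  [90, -29, 0, 0, 0, -1.26],
  [100, -32, 0, 0, 0, -1.4],
  [110, -35, 10, 0, 0, -1.54],
  [120, -38, 20, 0, 0, -1.68],
  [130, -41, 30, 0, 0, -1.76],
  [130, -41, 30, 0, 0, -1.76],
  [130, -41, 30, 0, 0, -1.76],
  [130, -41, 30, 0, 0, -1.76],
])

```text
time_s: 37.35
position: [548.7, 162.8, 100.8]
eef_rot: [-0.035, 0.999, -0.0, 0.0]
wrist_force: [0.3, -0.2, -2.0]
gripper_width: 0.219
gripper_force: 44.9
```

```bash
python3 - <<'E'
from h import *
np.set_printoptions(precision=1,suppress=True)
st=read_state();p=st["position"];print(p,st["gripper_width"]*88.1,mv([549.5,163.7,36],.066+np.pi))
s=snapshot("side");P=cloud(s);hsv=cv2.cvtColor(s["pixels"],cv2.COLOR_RGB2HSV)
m=(abs(P[...,1]-p[1])<40)&(P[...,0]>460)&(P[...,0]<640)&(P[...,2]>95)&(P[...,2]<140)&(hsv[...,1]>85)&(hsv[...,0]<20)
q=P[m]; print(m.sum())
for a in range(460,640,6):
    k=q[(q[:,0]>=a)&(q[:,0]<a+6)]
    if len(k): print(a,len(k),np.median(k,axis=0),np.percentile(k[:,2],85))
v,u=np.nonzero(m); print(u.min(),u.max(),v.min(),v.max())
E
```

```text
[548.7 162.8 100.8] 19.333550943906545 [-0.8  0.8 64.8 -0.   0.   0. ]
69
484 3 [487.9 163.2 131.5] 131.74621849050925
490 3 [493.8 166.1 131.4] 131.68713379444253
496 3 [499.8 167.4 129.4] 130.73747137760333
502 8 [504.8 169.7 130.2] 132.0280026227678
508 10 [512.3 166.1 129.9] 132.01992374217264
514 6 [516.2 168.4 129.4] 131.33875902130814
520 9 [523.2 168.1 129.8] 130.41119901870633
526 14 [528.1 168.3 128.9] 130.86121117555507
532 10 [534.4 164.9 129.8] 130.31469279168041
538 3 [538.7 162.2 131. ] 131.493264296933
243 263 255 266
```

Call:
apply_moves([
  [-1, 1, 20, 0, 0, 0],
  [-1, 1, 40, 0, 0, 0],
  [-1, 1, 58, 0, 0, 0],
  [-1, 1, 64, 0, 0, 0],
  [-1, 1, 64, 0, 0, 0],
  [-1, 1, 64, 0, 0, 0],
  [-1, 1, 67, 0, 0, 0],
  [-1, 1, 70, 0, 0, 0],
  [-1, 1, 73, 0, 0, 0],
  [-1, 1, 75, 0, 0, 0],
  [-1, 1, 76.5, 0, 0, 0],
  [-1, 1, 76.5, 0, 0, 0],
])

```text
time_s: 38.6
position: [549.0, 164.5, 23.5]
eef_rot: [-0.037, 0.999, 0.0, -0.0]
wrist_force: [-0.8, 0.6, -1.3]
gripper_width: 0.221
gripper_force: 44.9
```

```bash
python3 - <<'E'
from h import *
np.set_printoptions(precision=2,suppress=True)
st=read_state();print(st["position"],st["wrist_force"],st["moment"]); tops(130,190,80)
E
```

```text
[549.03 164.55  23.51] [-0.76  0.62 -1.26] [ 0.09 -0.19  0.03]
456 2 [47.8  0. ]
466 3 [ 45.8 159.3]
486 28 [ 54.1 162.8]
496 24 [ 54.4 163.1]
506 27 [ 53.4 166. ]
516 30 [ 54.1 164.6]
526 11 [ 52.2 165.8]
```

Call:
apply_moves([
  [0, 0, 0.5, 0, 0, 0],
  [0, 0, 0.5, 0, 0, 0],
  [0, 0, 0.5, 0, 0, 0],
  [0, 0, 0, 0, 0, 0],
  [0, 0, -30, 0, 0, 0],
  [0, 0, -70, 0, 0, 0],
  [0, 0, -110, 0, 0, 0],
  [0, 0, -110, 0, 0, 0],
  [0, 0, -110, 0, 0, 0],
], claw=44)

```text
time_s: 39.55
position: [549.2, 164.5, 134.1]
eef_rot: [-0.037, 0.999, 0.0, 0.001]
wrist_force: [-0.1, 1.1, -0.0]
gripper_width: 0.5
gripper_force: 0.0
```

```bash
python3 - <<'E'
from h import *
np.set_printoptions(precision=2,suppress=True)
print(read_state()["position"]); tops(130,190,80)
S=[snapshot("top") for _ in range(12)]; s=S[0]
z=np.mean([cloud(q)[...,2] for q in S],0); g=np.mean([q["pixels"] for q in S],0)
bgz=np.nanmedian(z[215:275,320:345]); print("table",bgz)
for n,b,rr,h in(("cal",(283,212,312,276),(218,252),9),("span",(350,212,384,276),(222,252),10)):
    m=np.zeros(z.shape,np.uint8); m[b[1]:b[3],b[0]:b[2]]=(z[b[1]:b[3],b[0]:b[2]]-bgz>4.5)
    nn,l,st,c=cv2.connectedComponentsWithStats(m); i=1+np.argmax(st[1:,4]); v,u=np.nonzero(l==i)
    w=np.array([ray(s,a,bb,h)[:2] for a,bb in zip(u,v)]); print(n,st[i])
    k=(v>=rr[0])&(v<=rr[1]); f=np.polyfit(w[k][:,0],w[k][:,1],1); print(" slope",f[0],"y at 430",np.polyval(f,430),"x range",w[:,0].min(),w[:,0].max(),"y range",w[:,1].min(),w[:,1].max())
cv2.imwrite("pics/avg.png",cv2.resize(g[140:290,240:400,::-1].astype(np.uint8),None,fx=4.5,fy=4.5,interpolation=cv2.INTER_CUBIC))
E
```

```text
[549.2  164.55 134.07]
456 2 [50.4  0. ]
466 7 [ 46.7 152.9]
486 23 [ 53.6 163.1]
496 21 [ 53.3 167.3]
506 27 [ 53.6 164.9]
516 23 [ 54.  165.5]
526 6 [ 52.2 170.8]
table 1.6755851784109645
cal [285 215  21  55 443]
 slope 0.03231090180875644 y at 430 -130.26648761403757 x range 365.9955423744085 518.6323259185884 y range -144.00213236841736 -86.80486283688495
span [358 216  18  55 356]
 slope 0.11658477765438637 y at 430 -315.46558273389843 x range 358.3253800631701 511.953235145353 y range -341.40378742659175 -299.2247138449046
```

```bash
python3 - <<'E'
from h import *
np.set_printoptions(precision=2,suppress=True)
a=[549.2,164.5,134]; m=[500,20,134]; e=[427.5,-130.3,60]
print(rel(a,3.2076,m,1.6)); print(rel(m,1.6,e,.032))
E
```

```text
[  58.62 -140.94   -0.      0.      0.      1.61]
[-148.12  -76.86   74.      0.      0.      1.57]
```

Call:
apply_moves([
  [12, -28, 0, 0, 0, 0.3],
  [24, -56, 0, 0, 0, 0.6],
  [36, -84, 0, 0, 0, 0.9],
  [48, -112, 0, 0, 0, 1.2],
  [59, -141, 0, 0, 0, 1.5],
  [59, -141, 0, 0, 0, 1.608],
  [59, -141, 0, 0, 0, 1.608],
  [59, -141, 0, 0, 0, 1.608],
  [59, -141, 0, 0, 0, 1.608],
  [59, -141, 0, 0, 0, 1.608],
  [59, -141, 0, 0, 0, 1.608],
  [59, -141, 0, 0, 0, 1.608],
])

```text
time_s: 41.4
position: [500.8, 19.5, 133.8]
eef_rot: [0.694, 0.72, 0.0, 0.0]
wrist_force: [-0.8, -0.1, -0.2]
gripper_width: 0.5
gripper_force: 0.0
```

Call:
apply_moves([
  [-37, -19, 0, 0, 0, 0.4],
  [-74, -38, 0, 0, 0, 0.8],
  [-111, -58, 20, 0, 0, 1.2],
  [-148, -77, 40, 0, 0, 1.568],
  [-148, -77, 60, 0, 0, 1.568],
  [-148, -77, 74, 0, 0, 1.568],
  [-148, -77, 74, 0, 0, 1.568],
  [-148, -77, 74, 0, 0, 1.568],
  [-148, -77, 74, 0, 0, 1.568],
  [-148, -77, 74, 0, 0, 1.568],
  [-148, -77, 74, 0, 0, 1.568],
  [-148, -77, 74, 0, 0, 1.568],
  [-148, -77, 74, 0, 0, 1.568],
  [-148, -77, 74, 0, 0, 1.568],
])

```text
time_s: 42.8
position: [429.3, -131.2, 59.8]
eef_rot: [1.0, 0.021, 0.0, 0.0]
wrist_force: [0.1, -0.3, -1.2]
gripper_width: 0.496
gripper_force: 0.0
```

```bash
python3 - <<'E'
from h import *
np.set_printoptions(precision=2,suppress=True)
print(read_state()["position"],mv([427.5,-130.3,-10.5],.032))
E
```

```text
[ 429.27 -131.19   59.75] [-1.74 -0.96 70.25  0.   -0.    0.01]
```

Call:
apply_moves([
  [-1.7, -1, 25, 0, 0, 0.01],
  [-1.7, -1, 50, 0, 0, 0.01],
  [-1.7, -1, 64, 0, 0, 0.01],
  [-1.7, -1, 68, 0, 0, 0.01],
  [-1.7, -1, 70, 0, 0, 0.01],
  [-1.7, -1, 70, 0, 0, 0.01],
])

```text
time_s: 43.4
position: [427.8, -130.4, -9.9]
eef_rot: [1.0, 0.015, 0.0, 0.0]
wrist_force: [0.4, -1.0, 0.2]
gripper_width: 0.5
gripper_force: 0.0
```

Call:
apply_moves([
  [0, 0, 0, 0, 0, 0],
  [0, 0, 0, 0, 0, 0],
  [0, 0, 0, 0, 0, 0],
  [0, 0, 0, 0, 0, 0],
  [0, 0, 0, 0, 0, 0],
  [0, 0, 0, 0, 0, 0],
  [0, 0, 0, 0, 0, 0],
], claw=5)

```text
time_s: 44.1
position: [427.6, -130.3, -10.1]
eef_rot: [1.0, 0.015, 0.0, 0.0]
wrist_force: [-0.8, 0.6, 5.7]
gripper_width: 0.175
gripper_force: 45.0
```

```bash
python3 - <<'E'
from h import *
np.set_printoptions(precision=2,suppress=True)
p=read_state()["position"]; print(p)
m=[490,70,120]; e=[544,246.5,90]
print(rel(p,.032,m,1.6)); print(rel(m,1.6,e,.066+np.pi))
E
```

```text
[ 427.63 -130.32  -10.07]
[  68.75 -198.22 -130.07    0.      0.     -1.57]
[174.85  59.13  30.     0.     0.    -1.61]
```

Call:
apply_moves([
  [0, 0, -20, 0, 0, 0],
  [0, 0, -60, 0, 0, 0],
  [0, 0, -100, 0, 0, 0],
  [6, -17, -125, 0, 0, -0.13],
  [12, -34, -130, 0, 0, -0.26],
  [18, -51, -130, 0, 0, -0.39],
  [23, -67, -130, 0, 0, -0.52],
  [29, -84, -130, 0, 0, -0.65],
  [35, -100, -130, 0, 0, -0.78],
  [41, -116, -130, 0, 0, -0.91],
  [46, -132, -130, 0, 0, -1.04],
  [52, -150, -130, 0, 0, -1.17],
  [58, -166, -130, 0, 0, -1.3],
  [63, -182, -130, 0, 0, -1.43],
  [69, -198, -130, 0, 0, -1.568],
  [69, -198, -130, 0, 0, -1.568],
])

```text
time_s: 45.7
position: [490.5, 71.0, 119.2]
eef_rot: [0.696, 0.718, -0.0, -0.0]
wrist_force: [0.1, -0.2, -1.5]
gripper_width: 0.173
gripper_force: 45.0
```

Call:
apply_moves([
  [14, 5, 0, 0, 0, -0.13],
  [28, 10, 0, 0, 0, -0.26],
  [42, 15, 0, 0, 0, -0.39],
  [56, 19, 0, 0, 0, -0.52],
  [70, 24, 0, 0, 0, -0.65],
  [84, 28, 0, 0, 0, -0.78],
  [98, 33, 0, 0, 0, -0.91],
  [112, 38, 0, 0, 0, -1.04],
  [126, 43, 0, 0, 0, -1.17],
  [141, 48, 0, 0, 0, -1.3],
  [155, 53, 10, 0, 0, -1.43],
  [168, 57, 20, 0, 0, -1.55],
  [175, 59, 30, 0, 0, -1.608],
  [175, 59, 30, 0, 0, -1.608],
  [175, 59, 30, 0, 0, -1.608],
  [175, 59, 30, 0, 0, -1.608],
])

```text
time_s: 47.3
position: [545.1, 245.6, 90.3]
eef_rot: [-0.031, 1.0, 0.0, 0.0]
wrist_force: [-0.5, -0.1, -1.1]
gripper_width: 0.174
gripper_force: 45.0
```

```bash
python3 - <<'E'
from h import *
np.set_printoptions(precision=1,suppress=True)
st=read_state();p=st["position"];print(p,st["gripper_width"]*88.1,mv([544,246.5,36],.066+np.pi))
S=[snapshot("side") for _ in range(4)];P=np.mean([cloud(q) for q in S],0)
m=(abs(P[...,1]-p[1])<40)&(P[...,0]>430)&(P[...,0]<530)&(P[...,2]>92)&(P[...,2]<118)
q=P[m]; print(m.sum())
for a in range(430,530,4):
    k=q[(q[:,0]>=a)&(q[:,0]<a+4)]
    if len(k): print(a,len(k),np.median(k,axis=0))
E
```

```text
[545.1 245.6  90.3] 15.351323120822105 [ 1.   1.  54.2 -0.   0.  -0. ]
248
450 4 [453.8 241.1 107. ]
454 16 [455.5 240.6 110.2]
458 13 [460.  244.  110.1]
462 13 [463.8 243.9 110.2]
466 13 [467.9 242.5 110.8]
470 13 [472.4 243.6 110.5]
474 12 [475.8 245.2 110.3]
478 12 [479.9 242.4 110.1]
482 13 [483.4 244.8 110. ]
486 12 [487.9 242.9 110.9]
490 14 [492.2 247.4 110.2]
494 13 [496.3 246.1 110. ]
498 14 [500.1 245.8 110.2]
502 11 [504.  245.7 109.8]
506 15 [508.2 245.5 110.4]
510 12 [512.2 245.6 110. ]
514 12 [516.  247.6 110.2]
518 12 [520.3 246.2 110.5]
522 14 [524.  249.3 110.5]
526 10 [528.3 246.5 110.6]
```

Call:
apply_moves([
  [0.3, 1, 20, 0, 0, 0],
  [0.3, 1, 40, 0, 0, 0],
  [0.3, 1, 50, 0, 0, 0],
  [0.3, 1, 53, 0, 0, 0],
  [0.3, 1, 53, 0, 0, 0],
  [0.3, 1, 56, 0, 0, 0],
  [0.3, 1, 59, 0, 0, 0],
  [0.3, 1, 62, 0, 0, 0],
  [0.3, 1, 65, 0, 0, 0],
  [0.3, 1, 66.5, 0, 0, 0],
  [0.3, 1, 66.5, 0, 0, 0],
])

```text
time_s: 48.6
position: [544.5, 247.2, 23.2]
eef_rot: [-0.032, 0.999, -0.0, -0.0]
wrist_force: [0.2, 0.1, -0.7]
gripper_width: 0.169
gripper_force: 45.0
```

```bash
python3 - <<'E'
from h import *
np.set_printoptions(precision=1,suppress=True)
st=read_state();p=st["position"];print(p,st["wrist_force"])
P=cloud(snapshot("side")); m=(abs(P[...,1]-p[1]-0.066*(P[...,0]-p[0]))<7)&(P[...,0]>455)&(P[...,0]<525)&(P[...,2]>25); q=P[m]
for a in range(455,525,10):
    k=q[(q[:,0]>=a)&(q[:,0]<a+10)]; print(a,len(k),np.percentile(k[:,2],[50,85]) if len(k) else 0)
E
```

```text
[544.5 247.2  23.2] [ 0.2  0.1 -0.7]
455 29 [396.8 401.9]
465 43 [383.2 391.4]
475 47 [376.1 384.9]
485 24 [ 45.1 374.2]
495 26 [ 45.3 219.7]
505 61 [193.4 202.2]
515 70 [119.5 156.1]
```

Call:
apply_moves([
  [0, 0, 0.5, 0, 0, 0],
  [0, 0, 0.5, 0, 0, 0],
  [0, 0, 0.5, 0, 0, 0],
  [0, 0, 0, 0, 0, 0],
  [0, 0, -30, 0, 0, 0],
  [0, 0, -70, 0, 0, 0],
  [0, 0, -110, 0, 0, 0],
  [0, 0, -110, 0, 0, 0],
  [0, 0, -110, 0, 0, 0],
], claw=40)

```text
time_s: 49.55
position: [544.6, 247.2, 133.6]
eef_rot: [-0.032, 0.999, 0.0, 0.001]
wrist_force: [0.2, -0.3, 0.4]
gripper_width: 0.452
gripper_force: 0.0
```

```bash
python3 - <<'E'
from h import *
np.set_printoptions(precision=2,suppress=True)
a=read_state()["position"]; print(a); m=[480,-60,133]; e=[432,-315.2,60]
print(rel(a,3.2076,m,1.6)); print(rel(m,1.6,e,.116))
S=[snapshot("top") for _ in range(6)]; s=S[0]; z=np.mean([cloud(q)[...,2] for q in S],0)
m=np.zeros(z.shape,np.uint8); m[205:285,340:400]=(z[205:285,340:400]>6.2); nn,l,st,c=cv2.connectedComponentsWithStats(m); print(st[1:][st[1:,4]>60])
E
```

```text
[544.57 247.25 133.57]
[  84.69 -302.32    0.57    0.      0.      1.61]
[-253.69  -55.43   73.      0.      0.      1.48]
[[358 216  18  55 362]
 [378 271  21  14 260]]
```

Spanner unmoved (same box).

Call:
apply_moves([
  [14, -50, 0, 0, 0, 0.3],
  [28, -100, 0, 0, 0, 0.6],
  [42, -150, 0, 0, 0, 0.9],
  [56, -200, 0, 0, 0, 1.2],
  [70, -250, 0, 0, 0, 1.5],
  [85, -302, 0, 0, 0, 1.608],
  [85, -302, 0, 0, 0, 1.608],
  [85, -302, 0, 0, 0, 1.608],
  [85, -302, 0, 0, 0, 1.608],
  [85, -302, 0, 0, 0, 1.608],
  [85, -302, 0, 0, 0, 1.608],
  [85, -302, 0, 0, 0, 1.608],
])

```text
time_s: 51.05
position: [478.9, -59.6, 132.9]
eef_rot: [0.698, 0.716, -0.0, -0.0]
wrist_force: [0.4, -0.3, -0.3]
gripper_width: 0.453
gripper_force: 0.0
```

Call:
apply_moves([
  [-45, -10, 0, 0, 0, 0.3],
  [-90, -20, 0, 0, 0, 0.6],
  [-135, -30, 0, 0, 0, 0.9],
  [-180, -39, 20, 0, 0, 1.2],
  [-225, -49, 40, 0, 0, 1.484],
  [-254, -55, 60, 0, 0, 1.484],
  [-254, -55, 73, 0, 0, 1.484],
  [-254, -55, 73, 0, 0, 1.484],
  [-254, -55, 73, 0, 0, 1.484],
  [-254, -55, 73, 0, 0, 1.484],
  [-254, -55, 73, 0, 0, 1.484],
  [-254, -55, 73, 0, 0, 1.484],
  [-254, -55, 73, 0, 0, 1.484],
])

```text
time_s: 52.35
position: [430.9, -314.9, 60.1]
eef_rot: [0.998, 0.059, -0.0, -0.0]
wrist_force: [-0.3, 0.5, -0.1]
gripper_width: 0.454
gripper_force: 0.0
```

```bash
python3 - <<'E'
from h import *
np.set_printoptions(precision=2,suppress=True)
print(read_state()["position"],mv([432,-315.2,-10.5],.116))
E
```

```text
[ 430.9  -314.94   60.14] [ 1.07  0.39 70.64 -0.    0.    0.  ]
```

Call:
apply_moves([
  [1, 0.4, 25, 0, 0, 0],
  [1, 0.4, 50, 0, 0, 0],
  [1, 0.4, 64, 0, 0, 0],
  [1, 0.4, 68, 0, 0, 0],
  [1, 0.4, 70.5, 0, 0, 0],
  [1, 0.4, 70.5, 0, 0, 0],
])

```text
time_s: 52.95
position: [432.2, -315.6, -9.7]
eef_rot: [0.998, 0.057, 0.0, 0.0]
wrist_force: [0.3, -0.0, 0.1]
gripper_width: 0.455
gripper_force: 0.0
```

Call:
apply_moves([
  [0, 0, 0, 0, 0, 0],
  [0, 0, 0, 0, 0, 0],
  [0, 0, 0, 0, 0, 0],
  [0, 0, 0, 0, 0, 0],
  [0, 0, 0, 0, 0, 0],
  [0, 0, 0, 0, 0, 0],
  [0, 0, 0, 0, 0, 0],
], claw=5)

```text
time_s: 53.65
position: [432.1, -315.4, -10.0]
eef_rot: [0.998, 0.057, 0.0, 0.0]
wrist_force: [-0.3, 1.1, 6.0]
gripper_width: 0.17
gripper_force: 45.0
```

```bash
python3 - <<'E'
from h import *
np.set_printoptions(precision=2,suppress=True)
p=read_state()["position"]; print(p)
m=[490,40,120]; e=[535.5,374.2,90]
print(rel(p,.116,m,1.65)); print(rel(m,1.65,e,.066+np.pi))
E
```

```text
[ 432.05 -315.4    -9.98]
[  98.69 -346.3  -129.98    0.      0.     -1.53]
[329.55  71.8   30.     0.     0.    -1.56]
```

Call:
apply_moves([
  [0, 0, -20, 0, 0, 0],
  [0, 0, -60, 0, 0, 0],
  [0, 0, -100, 0, 0, 0],
  [8, -27, -125, 0, 0, -0.12],
  [16, -54, -130, 0, 0, -0.24],
  [24, -81, -130, 0, 0, -0.36],
  [31, -108, -130, 0, 0, -0.48],
  [39, -135, -130, 0, 0, -0.6],
  [47, -162, -130, 0, 0, -0.72],
  [54, -190, -130, 0, 0, -0.84],
  [62, -217, -130, 0, 0, -0.96],
  [70, -245, -130, 0, 0, -1.08],
  [78, -272, -130, 0, 0, -1.2],
  [85, -300, -130, 0, 0, -1.32],
  [92, -324, -130, 0, 0, -1.44],
  [99, -346, -130, 0, 0, -1.534],
  [99, -346, -130, 0, 0, -1.534],
])

```text
time_s: 55.35
position: [490.9, 41.7, 119.3]
eef_rot: [0.678, 0.735, -0.0, -0.0]
wrist_force: [-0.0, -0.5, -0.5]
gripper_width: 0.172
gripper_force: 45.0
```

Call:
apply_moves([
  [25, 5, 0, 0, 0, -0.12],
  [50, 11, 0, 0, 0, -0.24],
  [75, 16, 0, 0, 0, -0.36],
  [100, 22, 0, 0, 0, -0.48],
  [125, 27, 0, 0, 0, -0.6],
  [150, 33, 0, 0, 0, -0.72],
  [176, 38, 0, 0, 0, -0.84],
  [202, 44, 0, 0, 0, -0.96],
  [228, 49, 0, 0, 0, -1.08],
  [254, 55, 0, 0, 0, -1.2],
  [280, 61, 0, 0, 0, -1.32],
  [306, 67, 15, 0, 0, -1.44],
  [330, 72, 30, 0, 0, -1.558],
  [330, 72, 30, 0, 0, -1.558],
  [330, 72, 30, 0, 0, -1.558],
  [330, 72, 30, 0, 0, -1.558],
  [330, 72, 30, 0, 0, -1.558],
])

```text
time_s: 57.05
position: [537.9, 373.3, 90.6]
eef_rot: [-0.031, 1.0, 0.0, 0.0]
wrist_force: [-0.4, -1.2, -1.0]
gripper_width: 0.177
gripper_force: 45.0
```

```bash
python3 - <<'E'
from h import *
np.set_printoptions(precision=1,suppress=True)
st=read_state();p=st["position"];print(p,st["gripper_width"]*88.1,mv([535.5,374.2,36],.066+np.pi))
S=[snapshot("side") for _ in range(4)];P=np.mean([cloud(q) for q in S],0)
m=(abs(P[...,1]-p[1])<40)&(P[...,0]>430)&(P[...,0]<530)&(P[...,2]>92)&(P[...,2]<118)
q=P[m]; print(m.sum())
for a in range(430,530,4):
    k=q[(q[:,0]>=a)&(q[:,0]<a+4)]
    if len(k): print(a,len(k),np.median(k,axis=0))
E
```

```text
[537.9 373.3  90.6] 15.591599667506692 [ 2.4  1.  54.5  0.   0.  -0. ]
328
454 14 [456.7 369.8 108.6]
458 18 [459.6 372.6 110.9]
462 18 [464.4 371.9 110.8]
466 13 [468.2 370.9 111.6]
470 17 [471.7 373.1 111.2]
474 14 [475.9 371.7 111.8]
478 15 [479.8 373.3 111.2]
482 20 [483.8 372.6 111.1]
486 13 [488.4 373.  111. ]
490 15 [491.9 373.8 111.7]
494 15 [495.6 373.9 111.7]
498 15 [499.8 374.1 111.8]
502 15 [503.9 373.8 111.7]
506 16 [507.8 374.8 111.9]
510 16 [512.  373.3 111.6]
514 17 [516.1 375.8 111.9]
518 13 [520.3 375.3 111.6]
522 25 [524.8 379.8 111.3]
526 39 [527.4 370.2 111.8]
```

Call:
apply_moves([
  [1, 0.8, 20, 0, 0, 0],
  [1, 0.8, 40, 0, 0, 0],
  [1, 0.8, 50, 0, 0, 0],
  [1, 0.8, 53, 0, 0, 0],
  [1, 0.8, 53, 0, 0, 0],
  [1, 0.8, 56, 0, 0, 0],
  [1, 0.8, 59, 0, 0, 0],
  [1, 0.8, 62, 0, 0, 0],
  [1, 0.8, 65, 0, 0, 0],
  [1, 0.8, 66.5, 0, 0, 0],
  [1, 0.8, 66.5, 0, 0, 0],
])

```text
time_s: 58.35
position: [536.5, 375.0, 23.2]
eef_rot: [-0.032, 0.999, 0.0, 0.0]
wrist_force: [-0.1, -0.6, -1.5]
gripper_width: 0.171
gripper_force: 45.0
```

```bash
python3 - <<'E'
from h import *
np.set_printoptions(precision=1,suppress=True)
st=read_state();print(st["position"],st["wrist_force"],st["moment"])
E
```

```text
[536.5 375.   23.2] [-0.1 -0.6 -1.5] [ 0.  -0.1 -0. ]
```

Seated without resistance. Release, retreat and check everything with the last picture.

Call:
apply_moves([
  [0, 0, 0.5, 0, 0, 0],
  [0, 0, 0.5, 0, 0, 0],
  [0, 0, 0.5, 0, 0, 0],
  [0, 0, 0, 0, 0, 0],
  [0, 0, -30, 0, 0, 0],
  [0, 0, -70, 0, 0, 0],
  [0, 0, -110, 0, 0, 0],
  [0, 0, -110, 0, 0, 0],
  [50, -140, -110, 0, 0, 0],
  [100, -260, -110, 0, 0, 0],
  [120, -340, -110, 0, 0, 0],
  [120, -340, -110, 0, 0, 0],
  [120, -340, -110, 0, 0, 0],
  [120, -340, -110, 0, 0, 0],
  [120, -340, -110, 0, 0, 0],
], claw=40)

```text
time_s: 59.85
position: [440.1, 36.6, 132.9]
eef_rot: [-0.032, 0.999, -0.0, -0.0]
wrist_force: [1.2, -0.5, 1.3]
gripper_width: 0.454
gripper_force: 0.0
```

```bash
python3 - <<'E'
from h import *
np.set_printoptions(precision=1,suppress=True)
S=[snapshot("top") for _ in range(8)]; s=S[0]; s["pixels"]=np.mean([q["pixels"] for q in S],0).astype(np.uint8); save(s,"l.png",(85,160,225,260),5.7)
P=np.mean([cloud(q) for q in S],0); yaw=.066;c,n=np.cos(yaw),np.sin(yaw)
for nm,o,xs in(("spanner",(535.5,374.2),(-70,-40,30,55)),("scraper",(540.1,304.4),(-65,-40,0,50,70)),("caliper",(544,246.5),(-75,-40,0,30,55)),("square",(549.5,163.7),(-50,-30,0,40))):
    d=P[...,:2]-np.array(o); a=c*d[...,0]+n*d[...,1]; b=-n*d[...,0]+c*d[...,1]
    print(nm,[(x,round(float(np.median(P[...,2][(abs(a-x)<6)&(abs(b)<5)])),1)) for x in xs])
print(read_state()["position"])
E
```

```text
spanner [(-70, 45.1), (-40, 45.4), (30, 44.9), (55, 44.4)]
scraper [(-65, 53.3), (-40, 52.5), (0, 52.7), (50, 38.7), (70, 39.0)]
caliper [(-75, 44.0), (-40, 44.1), (0, 43.8), (30, 49.1), (55, 43.5)]
square [(-50, 98.0), (-30, 53.1), (0, 52.6), (40, 52.8)]
[441.3  39.3 133. ]
```

View pics/l.png

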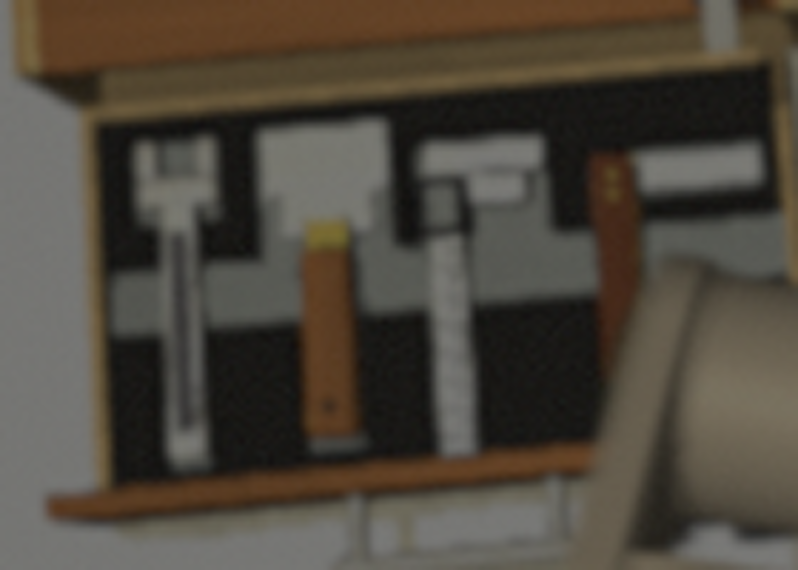

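All four tools lie flat in their own pockets: spanner (185,300), scraper (325,290), caliper (450,290) and square (615,250). The depth heights agree with that. Next I close the drawer by its bar.

```bash
python3 - <<'E'
from h import *
np.set_printoptions(precision=2,suppress=True)
print(mv([405.5,238,70],1.636))
S=[snapshot("top") for _ in range(4)];s=S[0]; z=np.mean([cloud(q)[...,2] for q in S],0)
for u in (146,152,158,164): 
    q=[r for r in range(243,272) if 50<z[r,u]<66]; print(u,q,[ray(s,u,r,57)[:2] for r in q[:1]+q[-1:]])
E
```

```text
[ 22.58 200.6   63.04  -0.    -0.     1.57]
146 [246, 247, 248, 249, 250, 258, 259, 260, 261] [array([437.6 , 288.24]), array([397.41, 287.62])]
152 [257, 258, 259, 260] [array([407.7 , 271.79]), array([399.68, 271.68])]
158 [256, 257, 258, 259] [array([409.99, 255.82]), array([401.96, 255.72])]
164 [244, 256, 257, 258, 259] [array([441.86, 240.12]), array([401.57, 239.71])]
```

Call:
apply_moves([
  [12, 50, 0, 0, 0, 0.3],
  [23, 100, 0, 0, 0, 0.6],
  [23, 150, 0, 0, 0, 0.9],
  [23, 201, 0, 0, 0, 1.2],
  [23, 201, 0, 0, 0, 1.57],
  [23, 201, 0, 0, 0, 1.57],
  [23, 201, 0, 0, 0, 1.57],
  [23, 201, 0, 0, 0, 1.57],
  [23, 201, 0, 0, 0, 1.57],
  [23, 201, 0, 0, 0, 1.57],
  [23, 201, 0, 0, 0, 1.57],
  [23, 201, 30, 0, 0, 1.57],
  [23, 201, 63, 0, 0, 1.57],
  [23, 201, 63, 0, 0, 1.57],
  [23, 201, 63, 0, 0, 1.57],
  [23, 201, 63, 0, 0, 1.57],
], claw=27)

```text
time_s: 62.05
position: [406.2, 237.7, 71.7]
eef_rot: [0.684, 0.73, 0.001, 0.001]
wrist_force: [0.6, 0.7, -0.0]
gripper_width: 0.306
gripper_force: 0.0
```

```bash
python3 - <<'E'
from h import *
np.set_printoptions(precision=2,suppress=True)
print(read_state()["position"],mv([406,238.5,20],1.636))
E
```

```text
[406.21 237.71  71.7 ] [ 0.77 -0.28 51.7   0.   -0.    0.  ]
```

Call:
apply_moves([
  [0.5, 0, 12, 0, 0, 0],
  [0.5, 0, 26, 0, 0, 0],
  [0.5, 0, 40, 0, 0, 0],
  [0.5, 0, 51, 0, 0, 0],
  [0.5, 0, 51, 0, 0, 0],
  [0.5, 0, 51, 0, 0, 0],
])

```text
time_s: 62.65
position: [405.5, 237.9, 19.4]
eef_rot: [0.684, 0.73, 0.0, 0.0]
wrist_force: [0.3, -0.1, -0.5]
gripper_width: 0.31
gripper_force: 0.0
```

Call:
apply_moves([
  [0, 0, 0, 0, 0, 0],
  [0, 0, 0, 0, 0, 0],
  [0, 0, 0, 0, 0, 0],
  [0, 0, 0, 0, 0, 0],
  [0, 0, 0, 0, 0, 0],
], claw=3, newtons=20)

```text
time_s: 63.15
position: [405.5, 237.9, 19.6]
eef_rot: [0.684, 0.73, 0.0, 0.0]
wrist_force: [-1.2, -0.2, 5.8]
gripper_width: 0.107
gripper_force: 19.2
```

Call:
apply_moves([
  [0, 5, 0, 0, 0, 0],
  [0, 15, 0, 0, 0, 0],
  [0, 28, 0, 0, 0, 0],
  [0, 42, 0, 0, 0, 0],
  [0, 56, 0, 0, 0, 0],
  [0, 70, 0, 0, 0, 0],
  [0, 84, 0, 0, 0, 0],
  [0, 98, 0, 0, 0, 0],
  [0, 112, 0, 0, 0, 0],
  [0, 126, 0, 0, 0, 0],
  [0, 140, 0, 0, 0, 0],
  [0, 154, 0, 0, 0, 0],
  [0, 166, 0, 0, 0, 0],
  [0, 176, 0, 0, 0, 0],
  [0, 184, 0, 0, 0, 0],
  [0, 190, 0, 0, 0, 0],
  [0, 194, 0, 0, 0, 0],
  [0, 197, 0, 0, 0, 0],
  [0, 198, 0, 0, 0, 0],
  [0, 198, 0, 0, 0, 0],
])

```text
time_s: 65.15
position: [601.6, 252.2, 19.6]
eef_rot: [0.684, 0.73, -0.0, -0.002]
wrist_force: [-9.0, 6.1, 8.3]
gripper_width: 0.108
gripper_force: 19.1
```

Call:
apply_moves([
  [0, 1.5, 0, 0, 0, 0],
  [0, 2, 0, 0, 0, 0],
  [0, 2, 0, 0, 0, 0],
])

```text
time_s: 65.45
position: [601.6, 252.2, 19.5]
eef_rot: [0.683, 0.73, -0.003, -0.003]
wrist_force: [-18.7, 3.8, 14.3]
gripper_width: 0.11
gripper_force: 18.5
```

Call:
apply_moves([
  [0, 0, 0, 0, 0, 0],
  [0, 0, 0, 0, 0, 0],
  [0, 0, 0, 0, 0, 0],
  [0, 0, -20, 0, 0, 0],
  [0, 0, -60, 0, 0, 0],
  [0, 0, -110, 0, 0, 0],
  [0, 0, -150, 0, 0, 0],
  [0, 0, -150, 0, 0, 0],
  [0, 0, -150, 0, 0, 0],
], claw=27)

```text
time_s: 66.35
position: [605.1, 250.7, 169.3]
eef_rot: [0.684, 0.73, 0.0, 0.0]
wrist_force: [-0.8, 0.1, -0.5]
gripper_width: 0.305
gripper_force: 0.0
```

```bash
python3 - <<'E'
from h import *
np.set_printoptions(precision=2,suppress=True)
p=read_state()["position"];print(p); print(mv([715.5,109,165],.068))
P=np.mean([cloud(snapshot("side")) for _ in range(4)],0)
q=P[(P[...,2]>147)&(P[...,2]<172)&(P[...,1]>85)&(P[...,1]<130)&(P[...,0]>690)&(P[...,0]<740)]
from scipy.optimize import least_squares
print(len(q),least_squares(lambda c:np.linalg.norm(q-c,axis=1)-11,q.mean(0)+[5,-6,-6],loss="soft_l1").x)
E
```

```text
[605.12 250.67 169.26]
[-148.52  100.98    4.34    0.     -0.      1.57]<stdin>:7: RuntimeWarning: Mean of empty slice.
  ret = um.true_divide(
Traceback (most recent call last):
ValueError: Initial guess is outside of provided bounds
```

Call:
apply_moves([
  [-30, 20, -15, 0, 0, 0.3],
  [-70, 45, -15, 0, 0, 0.6],
  [-110, 70, -15, 0, 0, 0.9],
  [-148, 99, -15, 0, 0, 1.2],
  [-148, 99, -15, 0, 0, 1.57],
  [-148, 99, -15, 0, 0, 1.57],
  [-148, 99, -15, 0, 0, 1.57],
  [-148, 99, -15, 0, 0, 1.57],
  [-148, 99, -15, 0, 0, 1.57],
  [-148, 99, -15, 0, 0, 1.57],
  [-148, 99, -15, 0, 0, 1.57],
  [-148, 99, -15, 0, 0, 1.57],
  [-148, 99, -15, 0, 0, 1.57],
  [-148, 99, -15, 0, 0, 1.57],
], claw=48, newtons=12)

```text
time_s: 67.95
position: [713.3, 109.5, 183.8]
eef_rot: [0.999, 0.034, -0.0, 0.0]
wrist_force: [0.0, -0.2, 0.5]
gripper_width: 0.54
gripper_force: 0.0
```

```bash
python3 - <<'E'
from h import *
np.set_printoptions(precision=2,suppress=True)
p=read_state()["position"];print(p); print(mv([714,109,119],.068))
P=np.mean([cloud(snapshot("side")) for _ in range(4)],0)
q=P[(P[...,2]>147)&(P[...,2]<172)&(P[...,1]>85)&(P[...,1]<130)&(P[...,0]>690)&(P[...,0]<740)]
print(len(q),q.mean(0) if len(q) else 0)
E
```

```text
[713.27 109.53 183.78]
[ 0.73  0.58 64.78 -0.    0.   -0.  ]
59 [710.94 112.79 160.3 ]
```

Call:
apply_moves([
  [1, 1.5, 15, 0, 0, 0],
  [1, 1.5, 30, 0, 0, 0],
  [1, 1.5, 45, 0, 0, 0],
  [1, 1.5, 58, 0, 0, 0],
  [1, 1.5, 65, 0, 0, 0],
  [1, 1.5, 65, 0, 0, 0],
  [1, 1.5, 65, 0, 0, 0],
])

```text
time_s: 68.85
position: [714.7, 108.1, 119.9]
eef_rot: [0.999, 0.033, 0.001, 0.0]
wrist_force: [0.3, 0.2, 0.8]
gripper_width: 0.543
gripper_force: 0.0
```

Call:
apply_moves([
  [0, 0, 0, 0, 0, 0],
  [0, 0, 0, 0, 0, 0],
  [0, 0, 0, 0, 0, 0],
  [0, 0, 0, 0, 0, 0],
  [0, 0, 0, 0, 0, 0],
  [0, 0, 0, 0, 0, 0],
  [0, 0, 0, 0, 0, 0],
], claw=12)

```text
time_s: 69.55
position: [714.5, 109.5, 119.6]
eef_rot: [0.999, 0.033, 0.0, -0.001]
wrist_force: [0.5, 6.0, 0.9]
gripper_width: 0.222
gripper_force: 11.8
```

Call:
apply_moves([
  [-7, 0, -4, 0, 0, 0],
  [-16, 0, -8, 0, 0, 0],
  [-26, 0, -10.5, 0, 0, 0],
  [-36, 0, -11, 0, 0, 0],
  [-46, 0, -10, 0, 0, 0],
  [-56, 0, -7, 0, 0, 0],
  [-64, 0, -3, 0, 0, 0],
  [-70, 0, 1, 0, 0, 0],
  [-72, 0, 2, 0, 0, 0],
  [-72, 0, 2, 0, 0, 0],
  [-72, 0, 2, 0, 0, 0],
])

```text
time_s: 70.65
position: [642.0, 104.2, 117.3]
eef_rot: [0.999, 0.033, -0.001, -0.001]
wrist_force: [-5.1, 5.4, 4.2]
gripper_width: 0.216
gripper_force: 11.6
```

Call:
apply_moves([
  [0, 0, 0, 0, 0, 0],
  [0, 0, 0, 0, 0, 0],
  [0, 0, 0, 0, 0, 0],
  [0, 0, -20, 0, 0, 0],
  [0, 0, -60, 0, 0, 0],
  [0, 0, -100, 0, 0, 0],
  [-100, 150, -100, 0, 0, 0],
  [-150, 200, -100, 0, 0, 0],
  [-150, 200, -100, 0, 0, 0],
  [-150, 200, -100, 0, 0, 0],
  [-150, 200, -100, 0, 0, 0],
], claw=48)

```text
time_s: 71.75
position: [504.7, -107.5, 217.3]
eef_rot: [0.999, 0.033, 0.0, 0.0]
wrist_force: [1.6, -0.1, 0.1]
gripper_width: 0.547
gripper_force: 0.0
```

```bash
python3 - <<'E'
from h import *
np.set_printoptions(precision=1,suppress=True)
P=np.mean([cloud(snapshot("side")) for _ in range(4)],0)
q=P[(P[...,2]>145)&(P[...,2]<175)&(P[...,1]>85)&(P[...,1]<130)&(P[...,0]>620)&(P[...,0]<740)]
print(read_state()["position"],len(q),q.mean(0),q.max(0))
S=[snapshot("top") for _ in range(4)];s=S[0]; z=np.mean([cloud(t)[...,2] for t in S],0)
for u in (152,158,170): 
    r=[r for r in range(178,200) if 50<z[r,u]<66]; print(u,r)
E
```

```text
[ 506.  -106.7  217.5] 61 [640.2 108.1 160.6] [655.6 114.9 168.3]
152 [185, 186, 187, 188]
158 [184, 185, 186, 187]
170 [183, 184, 185, 186]
```

```bash
python3 -c "
from bench import *
print(finish_job())"
```

```text
the job is handed in; nothing more can be done
None
```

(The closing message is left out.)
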